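# Photograph the seed jars on the turntable

## Robot

A 6-joint arm with a two-finger parallel gripper is mounted at the origin on the work surface. World frame = base frame: x ahead of the robot, y to its left, z up, the work surface at z = 0. Lengths are in m, angles in rad, forces in N, time in s.
With the tool pointing down it reaches from about 0.375 to 0.9 m from the base axis. Payload 3.1 kg.
Tool frame: the origin (TCP) lies at the very end of the fingers, on their centre line; the grasp point (between the pads) lies 19 mm behind it (manip.grasp_offset is the distance from the TCP to the grasp point, in m); x points along the fingers, z is the direction in which the jaws open and shut, and the axes are right-handed (so a half turn about x gives the same grasp; the last joint's range is limited). The gripper opens to 85 mm and grips with 20 to 120 N. Pads are 22 mm wide; open, the fingers measure 114 mm over their backs; the gripper's body (76 mm by 85 mm) begins 54 mm behind the grasp point. The pads swing forward as they close: fully open they stand 13 mm farther back than shut.
Start: joints at [-1.456, 0.527, 1.433, -0, 1.181, -0.178], TCP at [0.18, -0.598, 0.231] pointing down, gripper open.
Joint ranges: [-3.08, 3.08], [-0.75, 2.2], [0.22, 2.44], [-1.43, 4.57], [0, 2.65], [-2.85, 2.85]. Speed limits (rad/s): [2.79, 2.79, 3.14, 3.14, 3.14, 3.14].

## Interface

Orientations are given as a unit quaternion [x, y, z, w].
In Python, from station import manip gives the robot as it stands.
- The arm moves only by the tool send_rows, never from a script. Its argument "steps" is a list that holds one entry, the list of rows, each a list of 5 numbers: the closure, from 0 (fully open) to 1 (shut), then the shift along the world's x, y, z in m, then the turn about the world's z in rad. A call has 1 to 8 rows; each row is the pose to reach, as a shift and turn from the pose commanded when the call began; what a row does not reach only later rows make up. A row lasts 1/8 s, in which the tool goes at most 62.5 mm and 10.7 degrees, less where a joint would pass 70% of its speed; a pose out of reach is approached as far as the arm can. A call with a gripper value outside its range is refused whole. The fingers move at their own pace and stop on an object; "grip_force" is the grip in N (left out, the last holds). Time passes only in rows, so rows that repeat a pose let the fingers close. It gives the time, the measured TCP pose, the force and the opening at its end, in the units of the state.
- manip.sense(): the state, without advancing time (a new reading comes with each control period).
- manip.snapshot(name): name is "scene" or "top" or "wrist"; returns the picture (400x640x3 uint8, red, green, blue); there is no depth.
- manip.camera_params(name): a dict with "fx", "fy", "cx", "cy" (pixels), "T" (4x4, takes a point from camera to world coordinates); the wrist camera has in their place "tool_from_camera" (4x4, takes a point from camera to tool coordinates, whose origin is the TCP and whose axes are the tool frame's). Camera axes: x right, y down, z forward; pixel columns grow to the right and rows downward; lengths in m; the calibration is good to about 2 mm. The wrist camera is an equidistant fisheye: a pixel r from the principal point sees the ray r / f radians off the axis. A picture is of the moment at which its call begins: read the wrist's pose just before it. camera_params takes no time and is no camera call.
- manip.sign_off(): hands the job in, once; it reports no verdict.
The state is a dict: "t": time; "q": joint angles; "qd": joint speeds; "tau": joint torques, N m; "tcp_pos": TCP position; "tool_rot": TCP orientation; "force": force on the tool from outside, world axes, zero at the start; "ft_torque": the same for the moment, N m; "finger_gap": opening from 0.0 (shut) to 1.0 (fully open).
Only numpy, scipy, OpenCV 4.12 (cv2) and the standard library are available. Lean on these libraries where they do the work, as an engineer would, in place of code of your own. Each camera call takes 0.05 s, during which the arm holds its last target.

## Task

Photograph the seed jars for the plant collection: stand every seed jar on the table upright on the white turntable platter, then pull the yellow lamp switch knob out to its detent, and with the lamp on turn the platter by its red post until the post stands at the index mark on the base and leave it still there for a moment. Then push the knob fully home, and only after that move all the jars into the orange tray, standing upright. Leave the other things on the table where they are.

Things in the scene. Friction and masses are not known exactly. Their poses are not given: they have to be found in the camera images.
- jar_a_mid (a point): Seed jar A: closed upright clear cylinder, 56 mm diameter, 75 mm tall, brass-coloured lid, red-brown seeds, about 150 g, most of it in the lower half. The point is its centre, 37.5 mm above its underside; z is its own axis, up when it stands. It may be absent (None from the start).
- jar_b_mid (a point): Seed jar B: closed upright clear cylinder, 56 mm diameter, 75 mm tall, brass-coloured lid, dark brown seeds, about 150 g, most of it in the lower half. The point is its centre, 37.5 mm above its underside; z is its own axis, up when it stands. It may be absent (None from the start).
- jar_c_mid (a point): Seed jar C: closed upright clear cylinder, 56 mm diameter, 75 mm tall, brass-coloured lid, green seeds, about 150 g, most of it in the lower half. The point is its centre, 37.5 mm above its underside; z is its own axis, up when it stands. It may be absent (None from the start).
- jar_d_mid (a point): Seed jar D: closed upright clear cylinder, 56 mm diameter, 75 mm tall, brass-coloured lid, yellow seeds, about 150 g, most of it in the lower half. The point is its centre, 37.5 mm above its underside; z is its own axis, up when it stands. It may be absent (None from the start).
- platter_center (a point): Centre of the top face of the turntable's white round platter: 250 mm diameter, top 20 mm above the table. The black base below is 260 mm across and fixed. Three grey 68 mm circles on the platter, 70 mm from the centre at 90, 180 and 270 degrees round from the red post, are good standing places.
- post_mid (a point): Red upright round post on the platter, 105 mm from the platter's centre, used to push the platter round; 16 mm diameter with a 21 mm ball at its top. The point is on its axis, 35 mm above the platter's top face; the post with its ball rises 72 mm above that face.
- platter (a joint): Angle of the platter in rad, positive anticlockwise seen from above; 0 when the red post stands right at the index mark (a white tab with a red line that sticks out of the fixed black base). It turns freely both ways with light friction (about 1 N at the post) and stays where it is left. It starts 0.7 to 1.4 rad away from the mark.
- knob_grip (a point): Centre of the yellow round pull knob of the lamp switch: a cylinder 32 mm diameter and 26 mm long with a level axis, 60 mm above the table, on a 12 mm stem in front of the switch box. Pushed home, the knob's centre is 41 mm in front of the box face. Room to pinch it from above, one finger on each side. Its -x axis is the way to pull.
- lamp_knob (a joint): Travel of the pull knob in m: 0 pushed home (lamp off), 0.025 pulled out to its detent (lamp on). It clicks over a bump half-way and then stays out or in; it takes about 5 N.
- switch_box: Fixed grey lamp switch box, 90 x 120 mm, 95 mm tall. Origin at table height below the middle of its front face; its own -x axis points out of that face, along the knob.
- tray_in (a point): Fixed orange tray, 210 x 210 mm outside, walls 20 mm high and 6 mm thick. The point is the centre of its inner floor, about 6 mm above the table; x and y are along its walls.
- flask: Bystander: copper-coloured drinking flask, 68 mm diameter, 225 mm tall. Origin under its centre.
- mug: Bystander: blue mug, 80 mm diameter, 90 mm tall. Origin under its centre.
- field_guide: Bystander: green book lying flat, 120 x 170 x 32 mm. Origin under its centre.
- magnifier: Bystander: magnifying glass lying flat, 160 mm long. Origin under its lens.
- brush: Bystander: small brush lying flat, 160 mm long.
- slide_case: Bystander: blue case, 80 x 100 x 35 mm. Origin under its centre.
Not all that is in view belongs to the job. Leave any blue, pink or purple look-alike of the part that bears jar_b_mid alone.

How it is judged:
By the outcome, as a careful person would: the job done as asked, in the order asked, and still so for the second after the job is handed in, with the robot touching nothing.
Of jar_a, jar_b, jar_c, jar_d only 2 to 3 are there at a start; the rules pass over those that are not, and their reading is None.
At some moment in a run one of jar_a, jar_b, jar_c, jar_d may be knocked a few centimetres aside while the robot is not near it.
It also fails if it takes over 210 s, if anything falls off the work surface, if the arm or the gripper's body presses on something with over 40 N, if the wrist force passes 120 N, or if a joint passes its speed limit or range.

## Working session

There is one attempt and no reset: what is moved stays moved. The work goes in short steps, Python scripts to look and compute and a tool call to move; the robot and the scene stay as the last step left them, time stands still between calls to the robot, and variables do not carry over. Pictures are saved under pics/ and viewed, and the job is handed in when it is done.

Besides the shell and the picture viewer there is one more tool, called after "Emit:" by a JSON object that holds its "fn" and its "kwargs", one argument or row to a line. send_rows: Moves the arm, as the interface text tells. Its arguments: {"type":"object","properties":{"steps":{"type":"array","items":{"type":"array","items":{"type":"array","items":{"type":"number"}}}},"grip_force":{"type":"number"}},"required":["steps"]}

```bash
ls; mkdir -p pics
python3 - <<'E'
from station import manip
import cv2,numpy as np
print(manip.sense())
for n in ["scene","top","wrist"]:
    im=manip.snapshot(n); cv2.imwrite(f"pics/{n}0.png",im[:,:,::-1])
    p=manip.camera_params(n); print(n,{k:np.round(v,4).tolist() if not isinstance(v,(int,float)) else v for k,v in p.items()})
print(manip.grasp_offset)
E
```

```text
pics
{'t': 0.0, 'q': array([-1.45651059e+00,  5.28446256e-01,  1.43391464e+00,  1.16016325e-05,
        1.18140267e+00, -1.78482463e-01]), 'qd': array([-0.0004667 , -0.00054328, -0.00066836, -0.00070068, -0.00110568,
        0.00231366]), 'tau': array([ 4.89847807e-04, -4.42348731e+01, -1.78027850e+01, -4.67623158e-04,
        8.54871178e-03,  7.05363874e-06]), 'tcp_pos': array([ 0.18033545, -0.59766369,  0.23034193]), 'tool_rot': array([ 0.42228502,  0.56810442, -0.42116009,  0.56705989]), 'force': array([-0.51694022,  0.19289051,  0.17252622]), 'ft_torque': array([-0.00922961,  0.02778759, -0.07035733]), 'finger_gap': 1.0014482080008813}
scene {'fx': 397.4896922412156, 'fy': 397.4896922412156, 'cx': 318.2397541822588, 'cy': 200.75915848697363, 'T': [[-0.882, 0.3316, -0.3348, 0.911], [0.4709, 0.5946, -0.6518, 0.7806], [-0.0171, -0.7325, -0.6805, 0.8105], [0.0, 0.0, 0.0, 1.0]]}
top {'fx': 516.9697493402278, 'fy': 516.9697493402278, 'cx': 321.59776322738537, 'cy': 206.16577741012443, 'T': [[0.0166, -0.983, 0.1828, 0.2693], [-0.9998, -0.0141, 0.0146, 0.0641], [-0.0117, -0.183, -0.983, 1.562], [0.0, 0.0, 0.0, 1.0]]}
wrist {'fx': 309.70691628693146, 'fy': 309.70691628693146, 'cx': 319.91544507342326, 'cy': 196.8300035450323, 'tool_from_camera': [[-0.0004, -0.2897, 0.9571, -0.1427], [-0.0, -0.9571, -0.2897, 0.075], [1.0, -0.0002, 0.0004, 0.0013], [0.0, 0.0, 0.0, 1.0]]}
0.0187
```

View pics/top0.png

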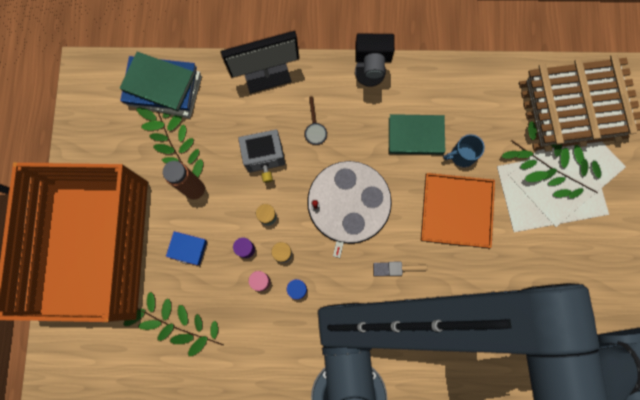

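View pics/scene0.png

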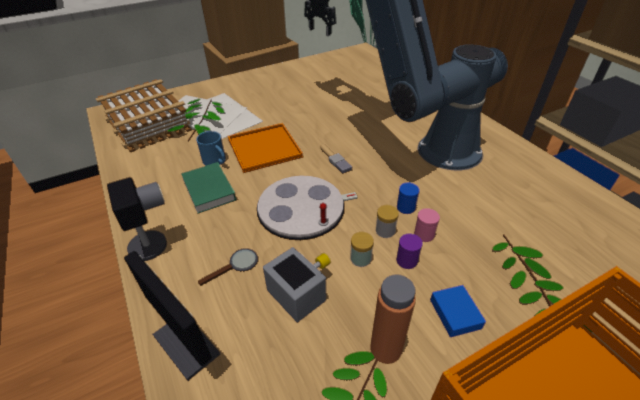

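View pics/wrist0.png

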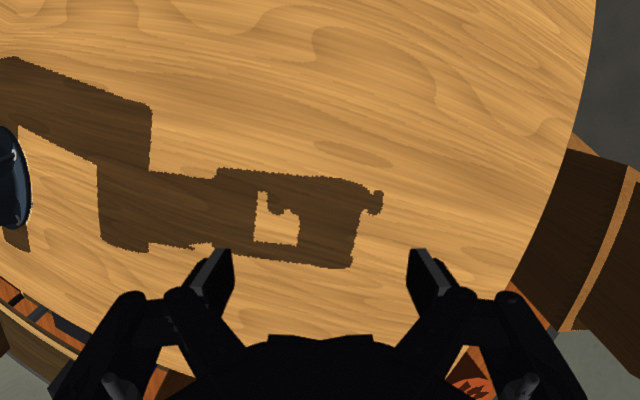

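```bash
cat > h.py <<'E'
import numpy as np,cv2
from station import manip
from scipy.spatial.transform import Rotation as R
def ray(n,px,P=None):
    p=P or manip.camera_params(n); T=np.array(p["T"])
    d=np.array([(px[0]-p["cx"])/p["fx"],(px[1]-p["cy"])/p["fy"],1.]); return T[:3,3],T[:3,:3]@d
def onz(n,px,z,P=None):
    o,d=ray(n,px,P); return o+d*(z-o[2])/d[2]
def proj(n,X):
    p=manip.camera_params(n); T=np.linalg.inv(np.array(p["T"])); c=T[:3,:3]@np.array(X)+T[:3,3]
    return np.array([c[0]/c[2]*p["fx"]+p["cx"],c[1]/c[2]*p["fy"]+p["cy"]])
def wray(px,st):
    p=manip.camera_params("wrist"); M=np.array(p["tool_from_camera"])
    v=np.array([px[0]-p["cx"],px[1]-p["cy"]]); r=np.linalg.norm(v); th=r/p["fx"]
    d=np.array([*(v/max(r,1e-9)*np.sin(th)),np.cos(th)])
    Rt=R.from_quat(st["tool_rot"]).as_matrix()
    return Rt@M[:3,3]+st["tcp_pos"], Rt@M[:3,:3]@d
def wonz(px,z,st):
    o,d=wray(px,st); return o+d*(z-o[2])/d[2]
def wproj(X,st):
    p=manip.camera_params("wrist"); M=np.array(p["tool_from_camera"])
    Rt=R.from_quat(st["tool_rot"]).as_matrix()
    c=M[:3,:3].T@(Rt.T@(np.array(X)-st["tcp_pos"])-M[:3,3]); r=np.linalg.norm(c[:2]); th=np.arctan2(r,c[2])
    return c[:2]/r*th*p["fx"]+np.array([p["cx"],p["cy"]])
def blobs(im,lo,hi,amin=30,n=None):
    h=cv2.cvtColor(im,cv2.COLOR_RGB2HSV); m=cv2.inRange(h,np.array(lo),np.array(hi))
    k,l,s,c=cv2.connectedComponentsWithStats(m)
    return [(c[i].round(1).tolist(),int(s[i][4]),s[i][:4].tolist()) for i in range(1,k) if s[i][4]>=amin],m
def save(im,name,box=None,f=1):
    if box: im=im[box[1]:box[3],box[0]:box[2]]
    im=cv2.resize(im,None,fx=f,fy=f,interpolation=cv2.INTER_CUBIC); cv2.imwrite(f"pics/{name}.png",np.ascontiguousarray(im[:,:,::-1]))
E
python3 - <<'E'
from h import *
t=cv2.imread("pics/top0.png")[:,:,::-1]; s=cv2.imread("pics/scene0.png")[:,:,::-1]
save(t,"topz",(220,120,400,310),3.1); save(s,"scz",(240,160,460,320),3.5)
hsv=cv2.cvtColor(t,cv2.COLOR_RGB2HSV)
for p in [(266,212),(282,251),(266,176),(316,204),(338,250),(243,247),(460,210),(345,180),(330,210)]: print(p,hsv[p[1],p[0]])
E
```

```text
(266, 212) [ 19 156 182]
(282, 251) [ 19 155 183]
(266, 176) [ 24 177 186]
(316, 204) [  1 198  98]
(338, 250) [  3 125 177]
(243, 247) [139 147 130]
(460, 210) [ 11 198 194]
(345, 180) [132  12 108]
(330, 210) [ 12  22 196]
```

View pics/topz.png

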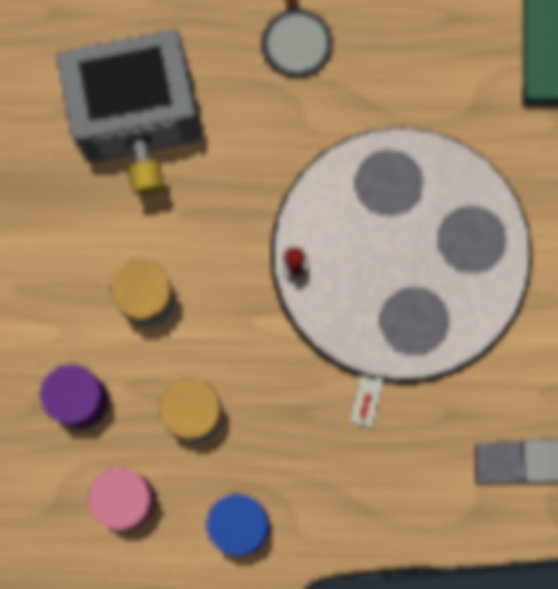

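View pics/scz.png

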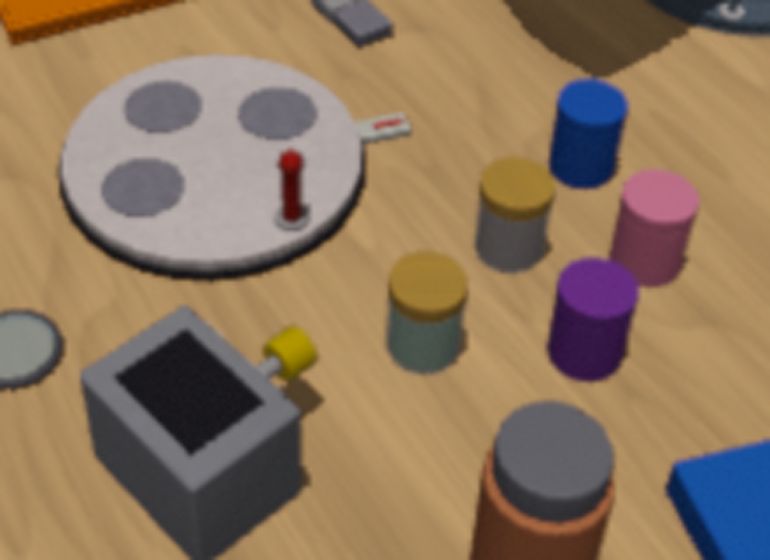

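```bash
cat > loc.py <<'E'
from h import *
def dark_side(*a): pass
def topinfo(t,verbose=True):
    h=cv2.cvtColor(t,cv2.COLOR_RGB2HSV); out={}
    # lids
    b,m=blobs(t,(15,140,150),(23,180,220),60)
    return b
if __name__=="__main__":
    t=cv2.imread("pics/top0.png")[:,:,::-1]; s=cv2.imread("pics/scene0.png")[:,:,::-1]
    for nm,lo,hi in [("brass",(17,140,140),(22,175,220)),("yellow",(23,160,80),(30,255,255)),("grey",(120,5,80),(140,40,140)),("red",(0,150,50),(6,255,160)),("redr",(174,150,50),(180,255,160)),("white",(0,0,165),(180,50,255)),("orange",(8,190,150),(13,255,255)),("purple",(135,100,80),(150,255,200)),("pink",(165,80,150),(178,160,255)),("blue",(105,150,120),(118,255,255))]:
        b,m=blobs(t,lo,hi,15); print(nm,b[:12])
    def mm(lo,hi): return blobs(t,lo,hi)[1]
E
python3 loc.py
```

```text
brass [([264.9, 212.8], 261, [256, 204, 19, 18]), ([280.6, 251.3], 278, [272, 242, 19, 19])]
yellow [([266.5, 176.6], 77, [262, 172, 10, 10])]
grey [([345.0, 178.6], 295, [335, 169, 21, 20]), ([371.7, 196.9], 304, [362, 188, 20, 19]), ([353.2, 223.0], 315, [343, 213, 21, 20]), ([381.3, 268.9], 148, [375, 264, 14, 11])]
red [([314.6, 203.3], 22, [313, 201, 4, 6])]
redr []
white [([597.1, 70.5], 56, [585, 68, 25, 6]), ([196.9, 74.7], 15, [196, 71, 3, 8]), ([562.0, 75.1], 62, [549, 73, 26, 5]), ([600.2, 81.2], 58, [588, 79, 25, 5]), ([563.5, 85.9], 63, [552, 84, 25, 5]), ([602.7, 92.1], 61, [590, 90, 26, 5]), ([566.1, 96.8], 65, [554, 94, 25, 6]), ([605.1, 103.0], 67, [593, 101, 26, 5]), ([569.3, 107.6], 69, [557, 105, 25, 6]), ([608.0, 113.9], 74, [596, 111, 26, 6]), ([571.5, 118.7], 70, [559, 116, 26, 6]), ([611.2, 124.9], 73, [598, 122, 26, 6])]
orange [([76.4, 251.2], 9391, [0, 163, 122, 158]), ([456.6, 211.2], 4286, [422, 174, 70, 73])]
purple [([242.5, 246.9], 266, [234, 238, 18, 19])]
pink [([258.0, 280.6], 281, [249, 272, 19, 19])]
blue [([129.6, 98.5], 68, [122, 95, 21, 7]), ([185.3, 247.9], 800, [167, 233, 38, 31]), ([296.3, 289.0], 257, [288, 280, 18, 19])]
```

Run:
```python
from h import *
t=cv2.imread("pics/top0.png")[:,:,::-1]; s=cv2.imread("pics/scene0.png")[:,:,::-1]
T=lambda p,z:onz("top",p,z).round(4)
j1=T((264.9,212.8),.075);j2=T((280.6,251.3),.075);print("jars",j1,j2)
g=[T(p,.02) for p in [(345,178.6),(371.7,196.9),(353.2,223.0)]];print("spots",g)
# centre: circle through 3 spots
a,b,c=[x[:2] for x in g]
A=2*np.array([b-a,c-a]);C=np.linalg.solve(A,[b@b-a@a,c@c-a@a]);print("C circ",C,np.linalg.norm(a-C),"mid",(a+c)/2)
h=cv2.cvtColor(t,cv2.COLOR_RGB2HSV);m=((h[:,:,1]<45)&(h[:,:,2]>120)).astype(np.uint8)
m[:, :300]=0;m[:,400:]=0;m[:150]=0;m[243:]=0
cs,_=cv2.findContours(m,0,cv2.CHAIN_APPROX_NONE);cc=max(cs,key=cv2.contourArea)
hull=cv2.convexHull(cc)[:,0];e=cv2.fitEllipse(hull.astype(np.float32));print(e)
P=T(e[0],.02);print("C ell",P, T((e[0][0]+e[1][1]/2,e[0][1]),.02))
post=T((314.6,202.5),.082);print("post ball",post, np.linalg.norm(post[:2]-P[:2]))
d=post[:2]-P[:2];
im=T((338.5,250),.015)
mk=im[:2]-P[:2];print("index",im,np.linalg.norm(mk))
an=np.arctan2(d[1],d[0]);ai=np.arctan2(mk[1],mk[0]);print("angles",an,ai,"platter",an-ai)
op=g[1][:2]-P[:2];print("opp spot dir",np.arctan2(op[1],op[0]), np.linalg.norm(op), [np.arctan2(*(x[:2]-P[:2])[::-1]) for x in g])
print("decoys",T((242.5,246.9),.075),T((258,280.6),.075),T((296.3,289),.075))
print("knob",T((266.5,176.6),.07),"tray",T((456.6,211.2),.01))
# tray corners
b,m=blobs(t,(8,190,150),(13,255,255),1000);m[:,:400]=0
cs,_=cv2.findContours(m,0,cv2.CHAIN_APPROX_NONE);cc=max(cs,key=cv2.contourArea);r=cv2.minAreaRect(cc);print(r,[T(p,.02) for p in cv2.boxPoints(r)])
save(t,"boxz",(230,120,300,200),8)
save(s,"scbox",(255,235,345,325),7)
```

```text
jars [0.5236 0.2515 0.075 ] [0.4118 0.202  0.075 ]
spots [array([0.6429, 0.0167, 0.02  ]), array([ 0.5868, -0.065 ,  0.02  ]), array([ 0.5057, -0.0092,  0.02  ])]
C circ [0.57431215 0.00368566] 0.06981165222787651 mid [0.5743  0.00375]
((349.0216064453125, 201.5182342529297), (81.02545928955078, 81.94705963134766), 90.35741424560547)
C ell [0.5715 0.0039 0.02  ] [ 0.5733 -0.1204  0.02  ]
post ball [0.555  0.1066 0.082 ] 0.10401701783842872
index [0.4241 0.0341 0.015 ] 0.15046195532426132
angles 1.7300971176556343 2.9395047402751784 platter -1.209407622619544
opp spot dir -1.352281061571351 0.07057832528475014 [np.float64(0.17738741354634902), np.float64(-1.352281061571351), np.float64(-2.945074030083374)]
decoys [0.4228 0.3126 0.075 ] [0.3271 0.264  0.075 ] [0.3052 0.154  0.075 ]
knob [0.6337 0.2514 0.07  ] tray [ 0.5482 -0.3234  0.01  ]
((458.0294189453125, 210.11766052246094), (69.10354614257812, 68.0298080444336), 4.39870548248291) [array([ 0.4532, -0.2119,  0.02  ]), array([ 0.6622, -0.2317,  0.02  ]), array([ 0.6484, -0.4411,  0.02  ]), array([ 0.4404, -0.4164,  0.02  ])]
```

View pics/boxz.png

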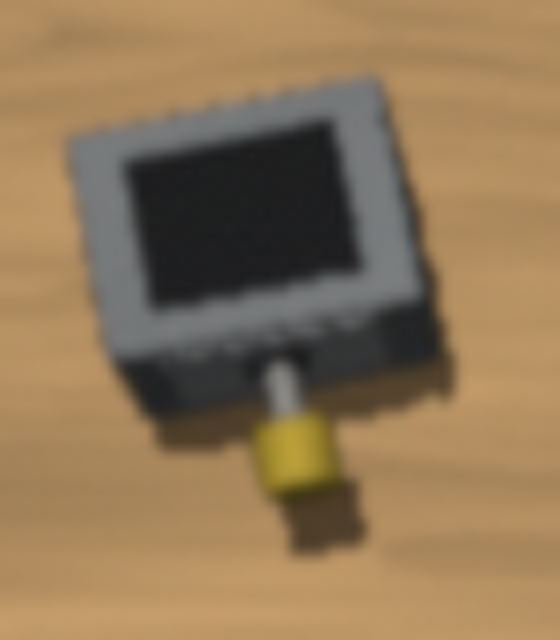

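View pics/scbox.png

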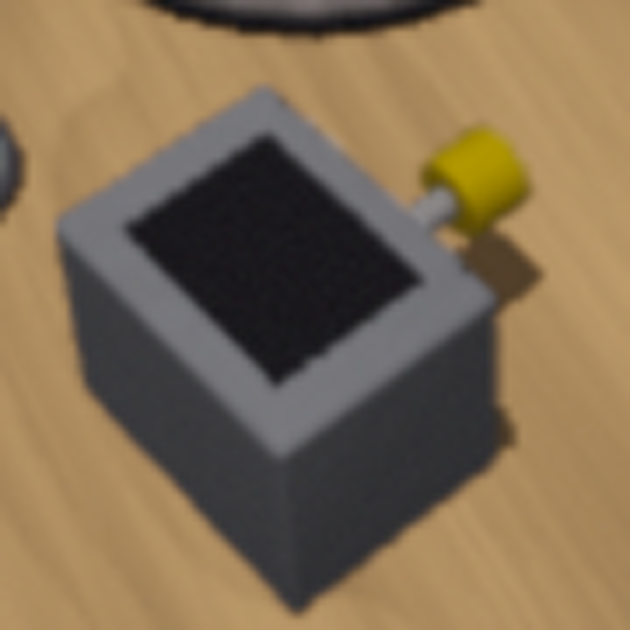

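Run:
```python
from h import *
T=lambda p,z:onz("top",p,z)
fl,fr,bl,br=[T(p,.095)[:2] for p in [(244.4,164.4),(283.1,156.9),(239,137.3),(277.5,130)]]
print(np.linalg.norm(fl-fr),np.linalg.norm(bl-fl),np.linalg.norm(br-fr))
n=(fl-bl)+(fr-br);n/=np.linalg.norm(n);w=(fr-fl);w=w/np.linalg.norm(w);print("axis out",n,np.arctan2(n[1],n[0]),"width perp ang",np.arctan2(-w[0],w[1]),np.arctan2(w[0],-w[1]))
fc=(fl+fr)/2;print("front mid",fc,"knob home pred",fc+.041*n)
for p in [(266.5,176.6),(267,174.5)]: print(T(p,.07))
s=manip.sense();M=R.from_quat(s["tool_rot"]).as_matrix();print(M.round(3));print("jaw yaw",np.arctan2(M[1,2],M[0,2]))
print("flask top",T((175,170),.225))
# scene views of jars: predicted lid position vs brass blobs
sc=cv2.imread("pics/scene0.png")[:,:,::-1]
print(blobs(sc,(15,140,100),(24,255,255),60)[0])
for j in [(0.5236,0.2515,.075),(.4118,.202,.075),(.634,.2514,.06)]: print(proj("scene",j))
```

```text
0.11561597369135976 0.08505535260794814 0.08471047810926001
axis out [-0.97347024 -0.22881365] -2.910733825896236 width perp ang -2.9298610456473337 0.21173160794245952
front mid [0.67562166 0.25799177] knob home pred [0.63570938 0.24861041]
[0.63365713 0.25135107 0.07      ]
[0.64009467 0.25009422 0.07      ]
[[-0.     0.957  0.289]
 [ 0.002  0.289 -0.957]
 [-1.     0.    -0.002]]
jaw yaw -1.27801069405671
flask top [0.61058789 0.47758863 0.225     ]
[([264.0, 146.7], 1932, [228, 123, 74, 46]), ([387.4, 212.2], 265, [377, 205, 22, 16]), ([361.8, 240.3], 324, [351, 232, 23, 18]), ([553.7, 363.2], 10155, [442, 265, 198, 135])]
[361.08869715 239.80728406]
[386.88050804 211.90197182]
[321.56896874 260.82850575]
```

Emit:
{"fn": "send_rows", "kwargs": {
  "steps": [
    [[0,0.04,0.05,0.02,0],[0,0.08,0.1,0.02,0],[0,0.12,0.15,0.02,0],[0,0.16,0.2,0.02,0],[0,0.19,0.25,0.02,0],[0,0.22,0.3,0.02,0],[0,0.25,0.35,0.02,0],[0,0.26,0.4,0.02,0]]
  ]
}}

```text
t: 1.15
tcp_pos: [0.4419, -0.1967, 0.2513]
tool_rot: [0.422, 0.567, -0.421, 0.568]
force: [0.9, -0.3, 0.7]
finger_gap: 1.0
```

Emit:
{"fn": "send_rows", "kwargs": {
  "steps": [
    [[0,0.01,0.06,0,0],[0,0.02,0.12,0,0],[0,0.03,0.18,0,0],[0,0.04,0.24,0,0],[0,0.05,0.3,0,0],[0,0.06,0.36,0,0],[0,0.07,0.41,0,0],[0,0.08,0.45,-0.04,0]]
  ]
}}

```text
t: 2.15
tcp_pos: [0.5231, 0.2547, 0.2137]
tool_rot: [0.424, 0.566, -0.419, 0.57]
force: [0.2, -0.7, -0.2]
finger_gap: 1.003
```

Run:
```python
from h import *
s=manip.sense();print(s["t"],s["tcp_pos"],s["q"].round(2),s["force"].round(1))
w=manip.snapshot("wrist");t=manip.snapshot("top");save(w,"w1");save(t,"t1")
b,_=blobs(w,(15,120,100),(24,190,255),200);print(b)
for x in b: print(wonz(x[0],.075,s))
print(wproj((.5236,.2515,.075),s),wproj((.4118,.202,.075),s))
```

```text
2.15 [0.52312505 0.25474859 0.21373944] [0.26 0.49 1.57 0.   1.08 1.54] [ 0.2 -0.7 -0.2]
[([126.8, 3.6], 310, [95, 0, 59, 16]), ([163.4, 8.1], 216, [156, 0, 18, 26]), ([358.9, 155.6], 101570, [71, 0, 569, 400]), ([304.2, 278.6], 692, [296, 257, 18, 45]), ([55.7, 336.1], 5126, [11, 288, 96, 101]), ([471.5, 374.4], 1775, [445, 345, 53, 55]), ([168.1, 377.5], 1563, [143, 352, 53, 48])]
[0.6577161  0.50471972 0.075     ]
[0.65614256 0.45519135 0.075     ]
[0.56344863 0.22784795 0.075     ]
[0.42406559 0.2405608  0.075     ]
[0.13462423 0.62281223 0.075     ]
[ 0.31593526 -0.04649535  0.075     ]
[0.17614497 0.38783653 0.075     ]
[321.83842114 188.26480891] [335.26579697 296.22938096]
```

View pics/w1.png

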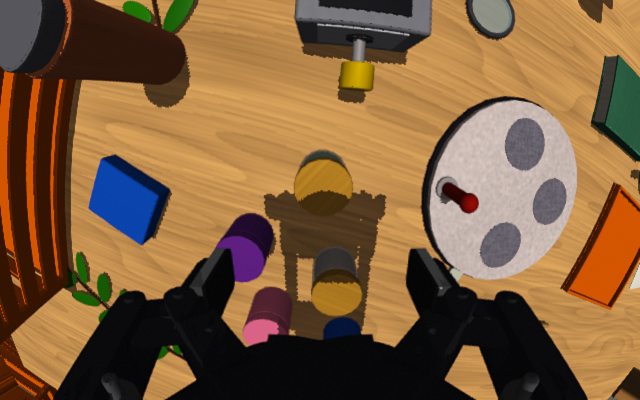

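View pics/t1.png

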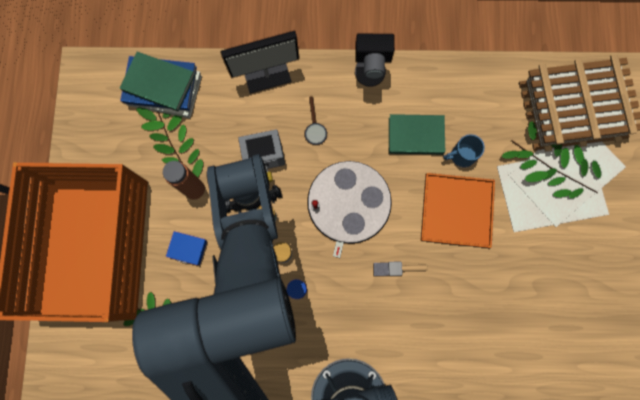

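Emit:
{"fn": "send_rows", "kwargs": {
  "steps": [
    [[0,0,-0.003,-0.03,0],[0,0,-0.003,-0.06,0],[0,0,-0.003,-0.09,0],[0,0,-0.003,-0.12,0],[0,0,-0.003,-0.14,0],[0,0,-0.003,-0.16,0],[0,0,-0.003,-0.18,0],[0,0,-0.003,-0.185,0]]
  ]
}}

```text
t: 3.25
tcp_pos: [0.5198, 0.2476, 0.0256]
tool_rot: [0.421, 0.568, -0.423, 0.567]
force: [-0.1, -1.2, -0.0]
finger_gap: 0.999
```

Emit:
{"fn": "send_rows", "kwargs": {
  "grip_force": 40,
  "steps": [
    [[0.2,0,0,0,0],[0.3,0,0,0,0],[0.4,0,0,0,0],[0.5,0,0,0,0],[0.5,0,0,0,0],[0.5,0,0,0,0]]
  ]
}}

```text
t: 4.0
tcp_pos: [0.5211, 0.249, 0.0275]
tool_rot: [0.422, 0.567, -0.421, 0.568]
force: [-1.0, 1.3, 6.0]
finger_gap: 0.641
```

Emit:
{"fn": "send_rows", "kwargs": {
  "steps": [
    [[0.5,0,0,0.02,0],[0.5,0,0,0.05,0],[0.5,0,0,0.09,0],[0.5,0,0,0.12,0],[0.5,0.01,-0.02,0.13,0],[0.5,0.03,-0.05,0.13,0],[0.5,0.05,-0.09,0.13,0],[0.5,0.07,-0.13,0.13,0]]
  ]
}}

```text
t: 5.0
tcp_pos: [0.5904, 0.1175, 0.1561]
tool_rot: [0.421, 0.568, -0.422, 0.568]
force: [0.5, -0.3, -1.8]
finger_gap: 0.65
```

Emit:
{"fn": "send_rows", "kwargs": {
  "steps": [
    [[0.5,0.02,-0.04,0,0],[0.5,0.035,-0.07,0,0],[0.5,0.047,-0.093,0,0],[0.5,0.052,-0.102,0,0],[0.5,0.052,-0.102,-0.03,0],[0.5,0.052,-0.102,-0.06,0],[0.5,0.052,-0.102,-0.085,0],[0.5,0.052,-0.102,-0.085,0]]
  ]
}}

```text
t: 6.0
tcp_pos: [0.64, 0.018, 0.0691]
tool_rot: [0.42, 0.57, -0.422, 0.566]
force: [-0.1, 0.4, -1.8]
finger_gap: 0.646
```

Run:
```python
from h import *
s=manip.sense();print(s["t"],s["tcp_pos"],s["q"].round(2),s["force"].round(1))
w=manip.snapshot("wrist");t=manip.snapshot("scene");save(w,"w2");save(t,"s2",(160,110,460,330),2.6)
```

```text
6.0 [0.639982   0.01795781 0.06909344] [-0.15  0.75  1.51  0.    0.89  1.13] [-0.1  0.4 -1.8]
```

View pics/w2.png

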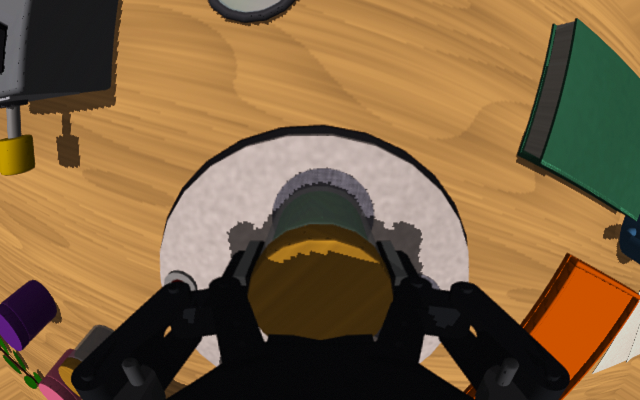

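View pics/s2.png

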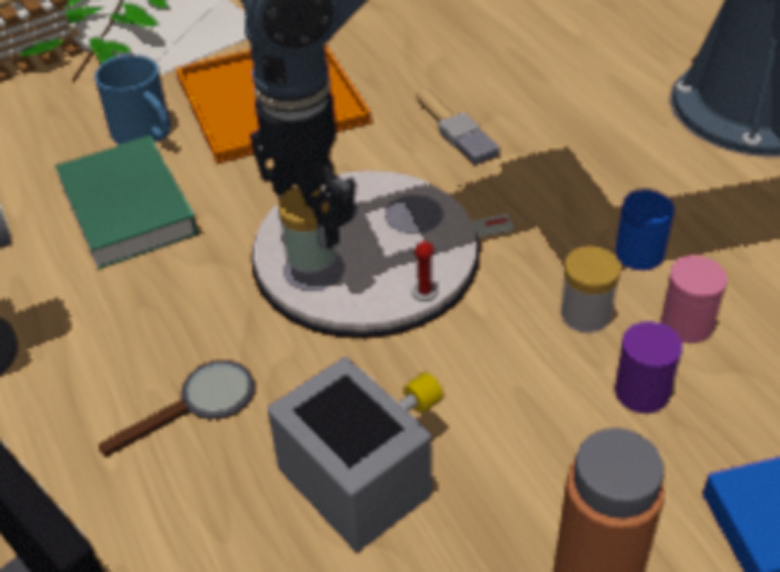

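Emit:
{"fn": "send_rows", "kwargs": {
  "steps": [
    [[0.5,0.002,-0.001,-0.01,0],[0.5,0.002,-0.001,-0.017,0],[0.5,0.002,-0.001,-0.02,0],[0.5,0.002,-0.001,-0.0205,0],[0.3,0.002,-0.001,-0.0205,0],[0.15,0.002,-0.001,-0.0205,0],[0,0.002,-0.001,-0.0205,0],[0,0.002,-0.001,-0.0205,0]]
  ]
}}

```text
t: 7.1
tcp_pos: [0.6445, 0.0156, 0.051]
tool_rot: [0.422, 0.567, -0.422, 0.568]
force: [0.3, 0.9, 0.5]
finger_gap: 1.001
```

Emit:
{"fn": "send_rows", "kwargs": {
  "steps": [
    [[0,0,0,0.02,0],[0,0,0,0.05,0],[0,0,0,0.09,0],[0,0,0,0.13,0],[0,-0.03,0.03,0.15,0],[0,-0.07,0.06,0.15,0],[0,-0.11,0.1,0.15,0],[0,-0.15,0.13,0.15,0]]
  ]
}}

```text
t: 8.1
tcp_pos: [0.4934, 0.1469, 0.2025]
tool_rot: [0.422, 0.567, -0.421, 0.568]
force: [-0.4, -0.4, -0.1]
finger_gap: 1.0
```

Run:
```python
from h import *
s=manip.sense();print(s["t"],s["tcp_pos"],s["force"].round(1))
w=manip.snapshot("wrist");t=manip.snapshot("scene");save(w,"w3");save(t,"s3",(160,110,460,330),2.6)
print("pred",wproj((.643,.0167,.095),s),wproj((.4118,.202,.075),s))
sc=t
for b in blobs(sc,(15,140,100),(24,255,255),60)[0]: print(b, onz("scene",b[0],.075),onz("scene",b[0],.095))
```

```text
8.1 [0.49340888 0.14687307 0.20245349] [-0.4 -0.4 -0.1]
pred [505.19203368  83.7028327 ] [241.69606724 250.60717553]
([264.1, 146.6], 1956, [228, 123, 75, 46]) [ 0.58058723 -0.23281135  0.075     ] [ 0.58957096 -0.20525658  0.095     ]
([276.4, 195.1], 212, [267, 189, 20, 14]) [ 6.39520073e-01 -6.10064117e-04  7.50000000e-02] [0.64690135 0.02063089 0.095     ]
([388.7, 212.4], 233, [377, 205, 22, 16]) [0.40872631 0.20584313 0.075     ] [0.42238313 0.22147038 0.095     ]
([553.2, 362.8], 10328, [442, 265, 198, 135]) [0.37490297 0.68312705 0.075     ] [0.38947948 0.68577642 0.095     ]
([605.9, 329.4], 61, [590, 316, 33, 28]) [0.22619609 0.68677876 0.075     ] [0.24481612 0.68932884 0.095     ]
```

View pics/w3.png

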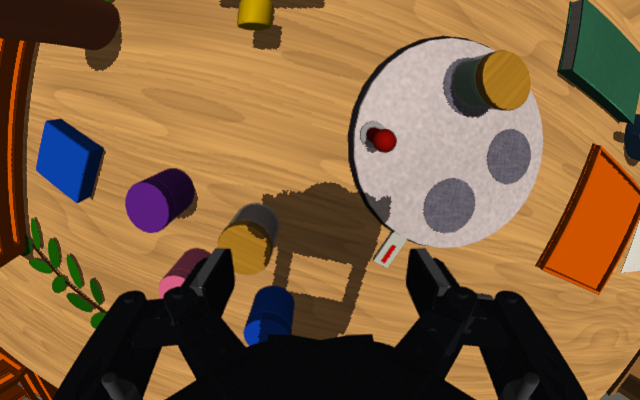

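View pics/s3.png

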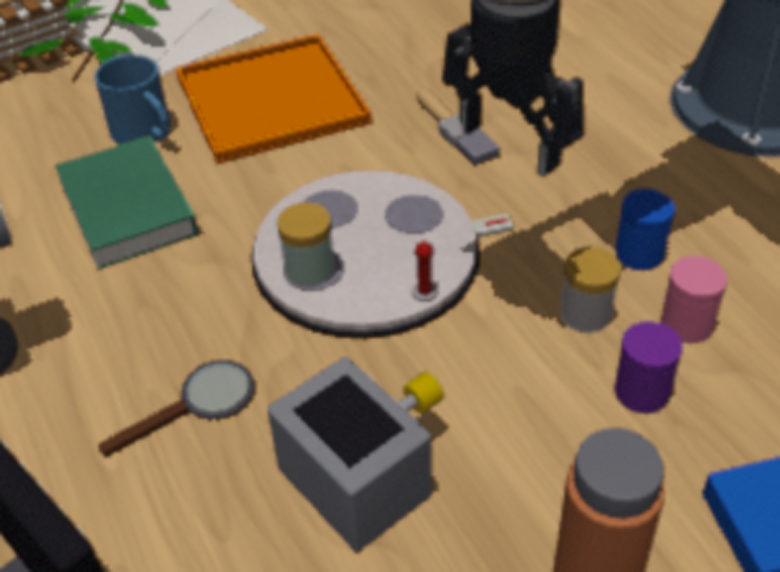

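Run:
```python
from h import *
s=manip.sense()
for p in [(247,247),(248,246)]: print(wonz(p,.075,s))
print(wonz((504,80),.095,s))
w=cv2.imread("pics/w3.png")[:,:,::-1]; save(w,"w3z",(180,180,300,300),5)
```

```text
[0.41192606 0.19860062 0.075     ]
[0.41333993 0.19785342 0.075     ]
[0.64038076 0.02190287 0.095     ]
```

View pics/w3z.png

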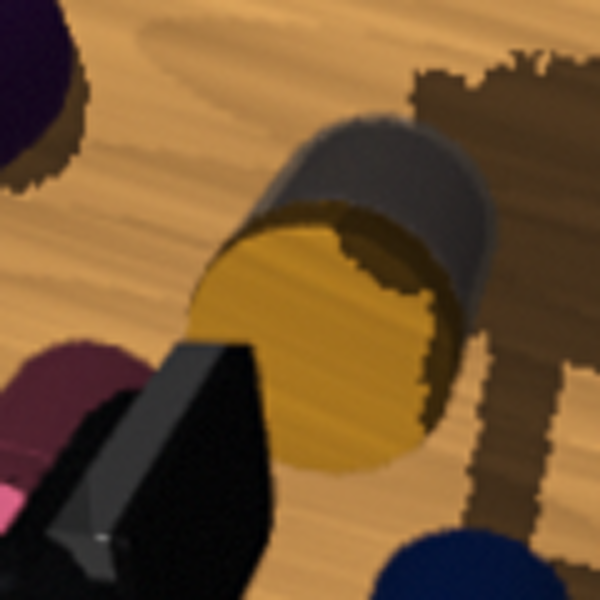

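Emit:
{"fn": "send_rows", "kwargs": {
  "steps": [
    [[0,-0.03,0.02,0,0],[0,-0.06,0.04,0,0],[0,-0.082,0.055,-0.02,0],[0,-0.082,0.055,-0.05,0],[0,-0.082,0.055,-0.08,0],[0,-0.082,0.055,-0.11,0],[0,-0.082,0.055,-0.13,0],[0,-0.082,0.055,-0.14,0]]
  ]
}}

```text
t: 9.2
tcp_pos: [0.4135, 0.2005, 0.0606]
tool_rot: [0.422, 0.567, -0.422, 0.568]
force: [-0.2, 0.1, 1.3]
finger_gap: 1.0
```

Emit:
{"fn": "send_rows", "kwargs": {
  "steps": [
    [[0,0,0,-0.02,0],[0,0,0,-0.036,0],[0,0,0,-0.036,0],[0.2,0,0,-0.036,0],[0.4,0,0,-0.036,0],[0.5,0,0,-0.036,0],[0.5,0,0,-0.036,0],[0.5,0,0,-0.036,0]]
  ]
}}

```text
t: 10.2
tcp_pos: [0.4132, 0.2008, 0.0259]
tool_rot: [0.422, 0.567, -0.421, 0.568]
force: [-0.6, 0.6, 6.1]
finger_gap: 0.65
```

Emit:
{"fn": "send_rows", "kwargs": {
  "steps": [
    [[0.5,0,0,0.02,0],[0.5,0,0,0.05,0],[0.5,0,0,0.09,0],[0.5,0,0,0.12,0],[0.5,0.01,-0.02,0.13,0],[0.5,0.02,-0.05,0.13,0],[0.5,0.035,-0.09,0.13,0],[0.5,0.05,-0.13,0.13,0]]
  ]
}}

```text
t: 11.2
tcp_pos: [0.4625, 0.0696, 0.1552]
tool_rot: [0.422, 0.568, -0.421, 0.568]
force: [-0.2, 0.4, -0.8]
finger_gap: 0.646
```

Emit:
{"fn": "send_rows", "kwargs": {
  "steps": [
    [[0.5,0.018,-0.035,0,0],[0.5,0.034,-0.06,0,0],[0.5,0.043,-0.078,0,0],[0.5,0.043,-0.078,0,0],[0.5,0.043,-0.078,-0.03,0],[0.5,0.043,-0.078,-0.06,0],[0.5,0.043,-0.078,-0.085,0],[0.5,0.043,-0.078,-0.095,0]]
  ]
}}

```text
t: 12.2
tcp_pos: [0.5036, -0.0059, 0.0587]
tool_rot: [0.421, 0.569, -0.422, 0.567]
force: [0.5, 0.4, -1.3]
finger_gap: 0.651
```

Emit:
{"fn": "send_rows", "kwargs": {
  "steps": [
    [[0.5,0,0,-0.007,0],[0.5,0,0,-0.012,0],[0.5,0,0,-0.013,0],[0.5,0,0,-0.013,0],[0.3,0,0,-0.013,0],[0.15,0,0,-0.013,0],[0,0,0,-0.013,0],[0,0,0,-0.013,0]]
  ]
}}

```text
t: 13.2
tcp_pos: [0.5055, -0.0074, 0.0469]
tool_rot: [0.422, 0.568, -0.422, 0.568]
force: [0.1, 0.8, 0.0]
finger_gap: 0.999
```

Emit:
{"fn": "send_rows", "kwargs": {
  "steps": [
    [[0,0,0,0.02,0],[0,0,0,0.05,0],[0,0,0,0.09,0],[0,0,0,0.13,0],[0,0.02,0.06,0.15,0],[0,0.04,0.12,0.15,-0.03],[0,0.07,0.18,0.15,-0.06],[0,0.09,0.23,0.15,-0.07]]
  ]
}}

```text
t: 14.2
tcp_pos: [0.596, 0.2241, 0.197]
tool_rot: [0.442, 0.552, -0.441, 0.553]
force: [1.1, -0.7, 0.4]
finger_gap: 0.996
```

Run:
```python
from h import *
s=manip.sense();print(s["t"],s["tcp_pos"],s["force"].round(1))
M=R.from_quat(s["tool_rot"]).as_matrix();print("jaw yaw",np.arctan2(M[1,2],M[0,2]))
w=manip.snapshot("wrist");t=manip.snapshot("scene");tp=manip.snapshot("top");save(w,"w4");save(t,"s4",(160,110,460,330),2.6);save(tp,"t4",(220,120,420,280),3.5)
print("knob pred",wproj((.6345,.250,.06),s), wproj((.676,.258,.095),s))
for b in blobs(tp,(17,140,140),(22,175,220),60)[0]: print(b,onz("top",b[0],.095))
b,_=blobs(w,(24,180,70),(32,255,255),100);print(b,[wonz(x[0],.062,s) for x in b])
```

```text
14.2 [0.59598833 0.22412133 0.19701331] [ 1.1 -0.7  0.4]
jaw yaw -1.348569248293448
knob pred [299.90749871 141.09229905] [298.37368471  92.9163831 ]
([346.0, 171.6], 235, [338, 163, 17, 18]) [0.64574383 0.01621885 0.095     ]
([353.9, 220.0], 246, [345, 212, 18, 17]) [ 0.50297286 -0.00757723  0.095     ]
[([297.8, 142.1], 633, [284, 129, 33, 28])] [array([0.63344911, 0.25159132, 0.062     ])]
```

View pics/w4.png

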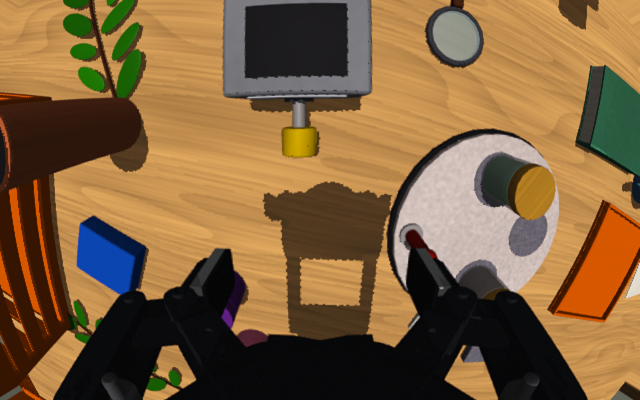

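View pics/s4.png

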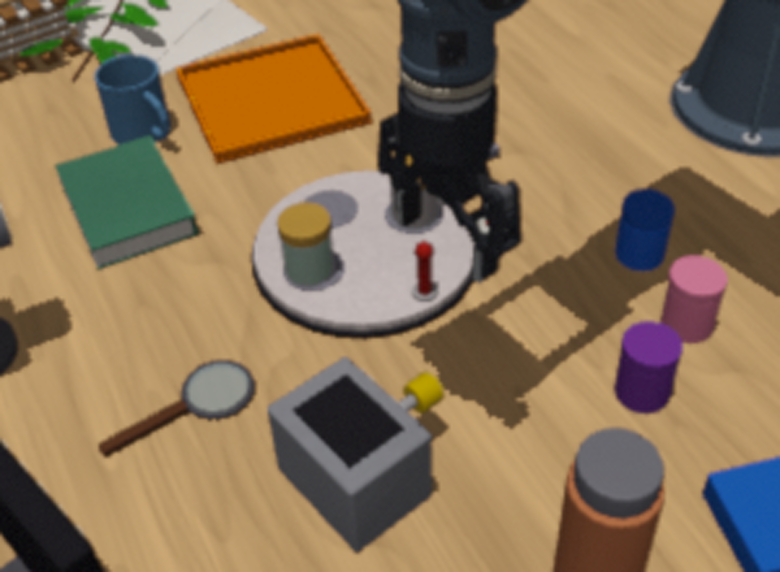

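View pics/t4.png

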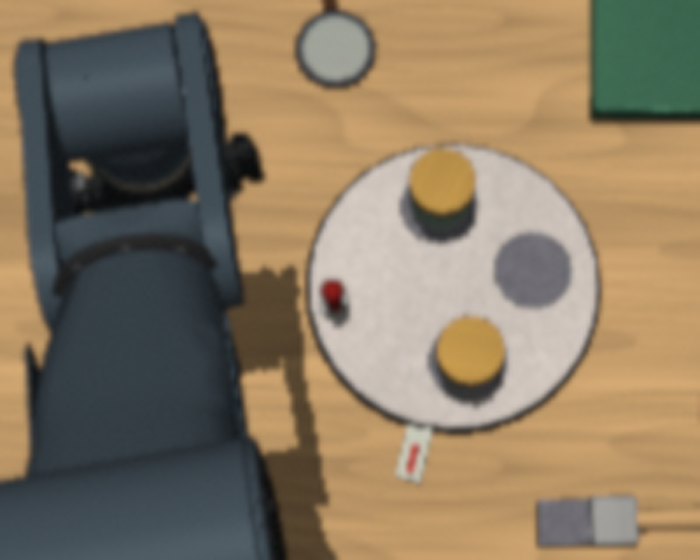

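Emit:
{"fn": "send_rows", "kwargs": {
  "steps": [
    [[0,0.02,0.014,0,0],[0,0.037,0.026,0,0],[0,0.037,0.026,-0.03,0],[0,0.037,0.026,-0.06,0],[0,0.037,0.026,-0.09,0],[0,0.037,0.026,-0.12,0],[0,0.037,0.026,-0.145,0],[0,0.037,0.026,-0.157,0]]
  ]
}}

```text
t: 15.35
tcp_pos: [0.6307, 0.2465, 0.0381]
tool_rot: [0.44, 0.553, -0.443, 0.551]
force: [0.1, -0.4, 0.1]
finger_gap: 1.003
```

Emit:
{"fn": "send_rows", "kwargs": {
  "steps": [
    [[0.2,0,0,0,0],[0.4,0,0,0,0],[0.55,0,0,0,0],[0.7,0,0,0,0],[0.8,0,0,0,0],[0.8,0,0,0,0],[0.8,0,0,0,0]]
  ]
}}

```text
t: 16.23
tcp_pos: [0.6324, 0.2515, 0.0418]
tool_rot: [0.443, 0.553, -0.44, 0.552]
force: [-1.6, 7.4, 3.9]
finger_gap: 0.357
```

Run:
```python
from h import *
s=manip.sense();print(s["t"],s["tcp_pos"],s["force"].round(1),s["finger_gap"])
w=manip.snapshot("wrist");save(w,"w5")
```

```text
16.225 [0.63235847 0.25152484 0.04182208] [-1.6  7.4  3.9] 0.35696688283504
```

View pics/w5.png

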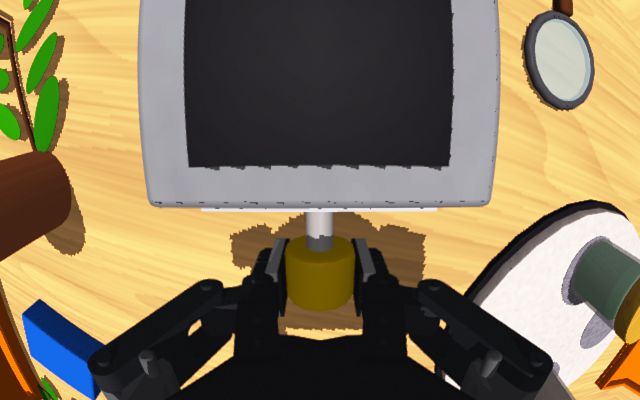

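Emit:
{"fn": "send_rows", "kwargs": {
  "steps": [
    [[0.8,-0.005,-0.001,0,0],[0.8,-0.01,-0.002,0,0],[0.8,-0.015,-0.0035,0,0],[0.8,-0.02,-0.0045,0,0],[0.8,-0.0245,-0.0055,0,0],[0.8,-0.0255,-0.006,0,0],[0.8,-0.0255,-0.006,0,0]]
  ]
}}

```text
t: 17.15
tcp_pos: [0.608, 0.246, 0.0419]
tool_rot: [0.444, 0.552, -0.439, 0.552]
force: [-1.1, 8.4, 2.7]
finger_gap: 0.361
```

Run:
```python
from h import *
s=manip.sense();print(s["t"],s["tcp_pos"],s["force"].round(1),s["finger_gap"])
w=manip.snapshot("wrist");save(w,"w6");t=manip.snapshot("scene");save(t,"s6")
```

```text
17.15 [0.60799946 0.2459717  0.04185035] [-1.1  8.4  2.7] 0.3614757469768698
```

View pics/w6.png

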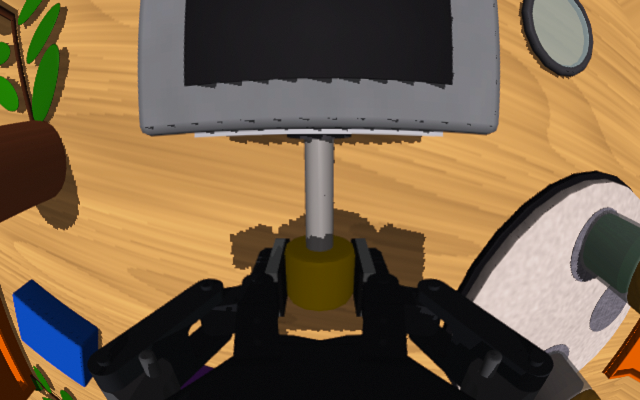

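View pics/s6.png

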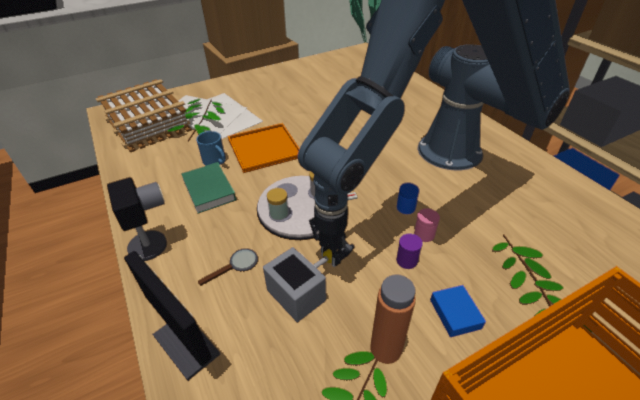

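Emit:
{"fn": "send_rows", "kwargs": {
  "steps": [
    [[0.8,-0.001,0,0,0],[0.8,-0.002,-0.0005,0,0],[0.8,-0.002,-0.0005,0,0]]
  ]
}}

```text
t: 17.62
tcp_pos: [0.608, 0.2459, 0.0419]
tool_rot: [0.446, 0.551, -0.438, 0.553]
force: [3.4, 8.9, 0.7]
finger_gap: 0.361
```

Emit:
{"fn": "send_rows", "kwargs": {
  "steps": [
    [[0.6,0,0,0,0],[0.3,0,0,0,0],[0,0,0,0,0],[0,0,0,0,0],[0,0,0,0.04,0],[0,0,0,0.08,0],[0,-0.01,-0.02,0.12,0],[0,-0.03,-0.06,0.13,0]]
  ]
}}

```text
t: 18.62
tcp_pos: [0.5771, 0.1822, 0.173]
tool_rot: [0.443, 0.551, -0.439, 0.555]
force: [-0.0, -0.2, -0.4]
finger_gap: 0.999
```

Run:
```python
from h import *
s=manip.sense();print(s["t"],s["tcp_pos"],s["force"].round(1),s["finger_gap"])
M=R.from_quat(s["tool_rot"]).as_matrix();print("jaw yaw",np.arctan2(M[1,2],M[0,2]))
w=manip.snapshot("wrist");save(w,"w7");t=manip.snapshot("top");save(t,"t7",(220,120,420,280),3.5)
b,_=blobs(w,(24,180,70),(32,255,255),100);print(b,[wonz(x[0],.062,s) for x in b])
b,_=blobs(w,(0,180,50),(6,255,255),50);print(b,[wonz(x[0],.082,s) for x in b])
print(wproj((.555,.1066,.082),s))
```

```text
18.625 [0.57713261 0.18220872 0.17300112] [-0.  -0.2 -0.4] 0.9994760004871358
jaw yaw -1.3460332604400755
[([250.1, 144.0], 616, [236, 129, 28, 31])] [array([0.60855347, 0.24783729, 0.062     ])]
[([402.0, 248.0], 135, [395, 242, 15, 13]), ([402.6, 320.6], 55, [397, 314, 12, 15])] [array([0.55341341, 0.10307571, 0.082     ]), array([0.47703477, 0.07471283, 0.082     ])]
[398.82708577 245.65373238]
```

View pics/w7.png

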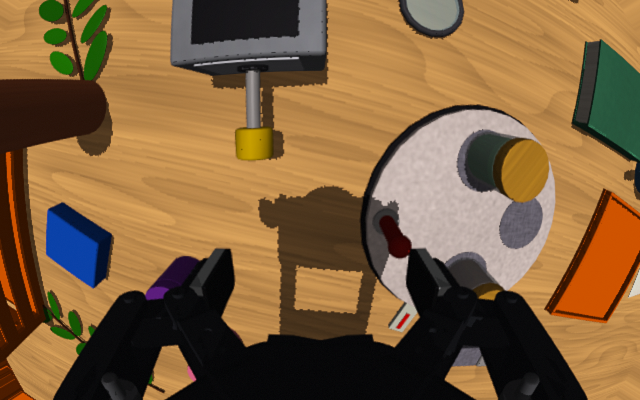

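View pics/t7.png

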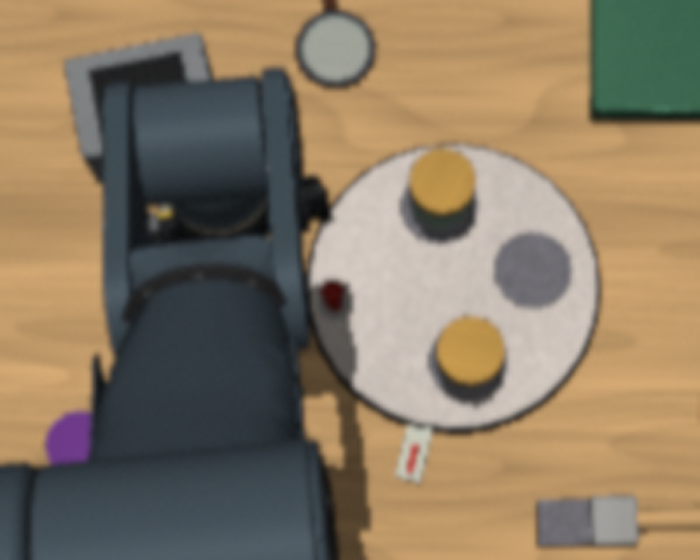

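Emit:
{"fn": "send_rows", "kwargs": {
  "steps": [
    [[0,0,-0.01,0,0.17],[0,-0.005,-0.02,0,0.34],[0,-0.01,-0.03,0,0.51],[0,-0.013,-0.04,0,0.68],[0,-0.016,-0.05,0,0.85],[0,-0.02,-0.06,0,1.02],[0,-0.022,-0.07,0,1.19],[0,-0.022,-0.075,0,1.36]]
  ]
}}

```text
t: 19.73
tcp_pos: [0.5526, 0.1066, 0.1693]
tool_rot: [-0.006, 0.707, 0.006, 0.707]
force: [-0.4, 0.2, -0.6]
finger_gap: 1.001
```

Emit:
{"fn": "send_rows", "kwargs": {
  "steps": [
    [[0,0,0,0,0.17],[0,0,0,-0.02,0.17],[0,0,0,-0.04,0.17]]
  ]
}}

```text
t: 20.1
tcp_pos: [0.5531, 0.107, 0.1292]
tool_rot: [-0.064, 0.704, 0.064, 0.704]
force: [-0.6, -0.2, 0.0]
finger_gap: 1.002
```

Run:
```python
from h import *
s=manip.sense();print(s["t"],s["tcp_pos"],s["force"].round(1),s["q"].round(2))
M=R.from_quat(s["tool_rot"]).as_matrix();print("jaw yaw",np.arctan2(M[1,2],M[0,2]))
w=manip.snapshot("wrist");save(w,"w8")
b,_=blobs(w,(0,180,50),(6,255,255),50);print(b,[wonz(x[0],.082,s) for x in b])
print(wproj((.555,.1066,.082),s))
```

```text
20.1 [0.55308489 0.10702552 0.12917338] [-0.6 -0.2  0. ] [-0.01  0.58  1.68  0.    0.87 -0.19]
jaw yaw 0.18174433289285363
[([319.5, 221.1], 520, [307, 209, 26, 25]), ([177.5, 234.1], 104, [167, 228, 22, 13])] [array([0.55443093, 0.10570107, 0.082     ]), array([0.45561466, 0.07593029, 0.082     ])]
[320.59879832 219.99312337]
```

View pics/w8.png

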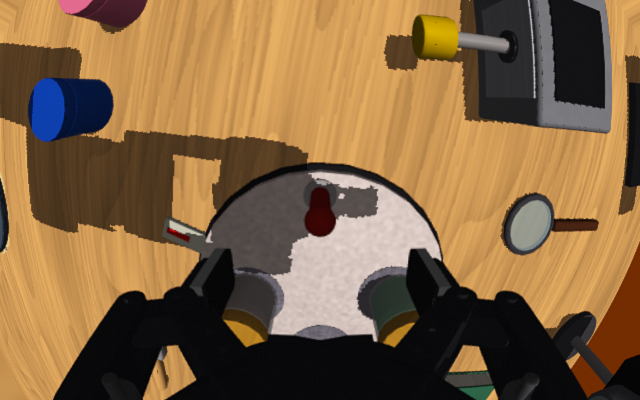

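Emit:
{"fn": "send_rows", "kwargs": {
  "grip_force": 20,
  "steps": [
    [[0,0.002,0,-0.03,0],[0,0.002,0,-0.06,0],[0,0.002,0,-0.08,0],[0,0.002,0,-0.093,0],[0.3,0.002,0,-0.093,0],[0.5,0.002,0,-0.093,0],[0.65,0.002,0,-0.093,0],[0.7,0.002,0,-0.093,0]]
  ]
}}

```text
t: 21.15
tcp_pos: [0.5552, 0.1069, 0.0375]
tool_rot: [-0.064, 0.704, 0.064, 0.705]
force: [-0.4, -0.2, 0.8]
finger_gap: 0.297
```

Emit:
{"fn": "send_rows", "kwargs": {
  "steps": [
    [[0.75,0,0,0,0],[0.8,0,0,0,0],[0.85,0,0,0,0],[0.9,0,0,0,0],[0.95,0,0,0,0],[0.95,0,0,0,0]]
  ]
}}

```text
t: 21.9
tcp_pos: [0.5549, 0.1069, 0.037]
tool_rot: [-0.064, 0.704, 0.064, 0.704]
force: [-1.7, -0.4, 4.5]
finger_gap: 0.191
```

Run:
```python
from h import *
s=manip.sense();print(s["t"],s["tcp_pos"],s["force"].round(1),s["finger_gap"])
w=manip.snapshot("wrist");save(w,"w9")
C=np.array([.574,.0037]);
d=s["tcp_pos"][:2]-C;r=np.linalg.norm(d);a=np.arctan2(d[1],d[0]);print(r,a)
for k in np.linspace(0,1.188,17)[1:]: print(k.round(3),(C+.105*np.array([np.cos(1.754+k),np.sin(1.754+k)])-(C+.105*np.array([np.cos(1.754),np.sin(1.754)]))).round(4))
```

```text
21.9 [0.55492848 0.10692028 0.03701617] [-1.7 -0.4  4.5] 0.190728748299703
0.10496736828437814 1.7535011252083974
0.074 [-0.0076 -0.0017]
0.148 [-0.0151 -0.004 ]
0.223 [-0.0223 -0.0068]
0.297 [-0.0294 -0.0101]
0.371 [-0.0362 -0.014 ]
0.446 [-0.0426 -0.0183]
0.52 [-0.0488 -0.0231]
0.594 [-0.0545 -0.0284]
0.668 [-0.0599 -0.0341]
0.742 [-0.0648 -0.0401]
0.817 [-0.0692 -0.0465]
0.891 [-0.0732 -0.0532]
0.965 [-0.0766 -0.0602]
1.039 [-0.0796 -0.0674]
1.114 [-0.082  -0.0748]
1.188 [-0.0838 -0.0824]
```

View pics/w9.png

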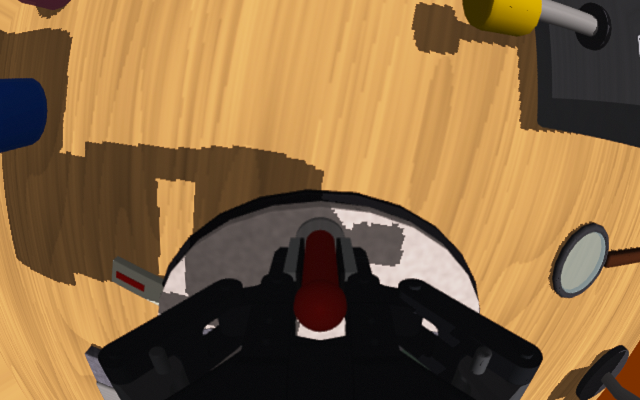

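Emit:
{"fn": "send_rows", "kwargs": {
  "steps": [
    [[0.95,-0.0076,-0.0017,0,0.074],[0.95,-0.0151,-0.004,0,0.148],[0.95,-0.0223,-0.0068,0,0.223],[0.95,-0.0294,-0.0101,0,0.297],[0.95,-0.0362,-0.014,0,0.371],[0.95,-0.0426,-0.0183,0,0.446],[0.95,-0.0488,-0.0231,0,0.52],[0.95,-0.0545,-0.0284,0,0.594]]
  ]
}}

```text
t: 22.95
tcp_pos: [0.4998, 0.079, 0.037]
tool_rot: [-0.268, 0.654, 0.269, 0.654]
force: [-1.8, 3.6, 5.0]
finger_gap: 0.189
```

Emit:
{"fn": "send_rows", "kwargs": {
  "steps": [
    [[0.95,-0.0054,-0.0057,0,0.074],[0.95,-0.0103,-0.0117,0,0.148],[0.95,-0.0147,-0.0181,0,0.223],[0.95,-0.0187,-0.0248,0,0.297],[0.95,-0.0221,-0.0318,0,0.371],[0.95,-0.0251,-0.039,0,0.445],[0.95,-0.0275,-0.0464,0,0.52],[0.95,-0.0293,-0.054,0,0.594]]
  ]
}}

```text
t: 23.95
tcp_pos: [0.4699, 0.0247, 0.0369]
tool_rot: [-0.448, 0.547, 0.449, 0.547]
force: [-1.0, 2.4, 6.5]
finger_gap: 0.191
```

Emit:
{"fn": "send_rows", "kwargs": {
  "steps": [
    [[0.95,0,0,0,0],[0.95,0,0,0,0]]
  ]
}}

```text
t: 24.2
tcp_pos: [0.4699, 0.0245, 0.0369]
tool_rot: [-0.447, 0.548, 0.448, 0.547]
force: [-2.9, -0.7, 5.9]
finger_gap: 0.187
```

Run:
```python
from h import *
s=manip.sense();print(s["t"],s["tcp_pos"],s["force"].round(1),s["finger_gap"])
C=np.array([.574,.0037]);d=s["tcp_pos"][:2]-C;print(np.linalg.norm(d),np.arctan2(d[1],d[0]))
w=manip.snapshot("wrist");save(w,"w10");t=manip.snapshot("scene");save(t,"s10",(160,110,460,330),2.6)
```

```text
24.2 [0.46986958 0.02448791 0.03693661] [-2.9 -0.7  5.9] 0.18702073915239006
0.10618512511626932 2.9445496027981553
```

View pics/w10.png

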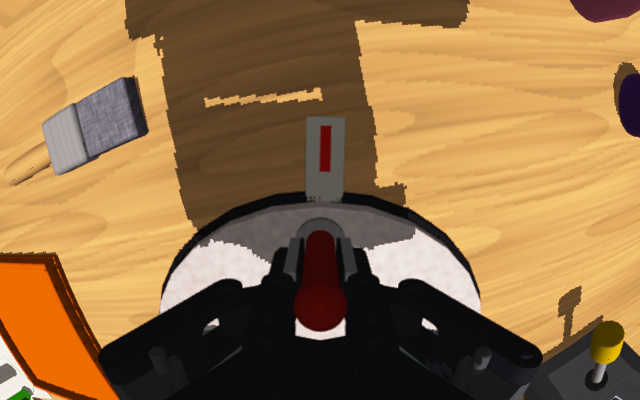

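View pics/s10.png

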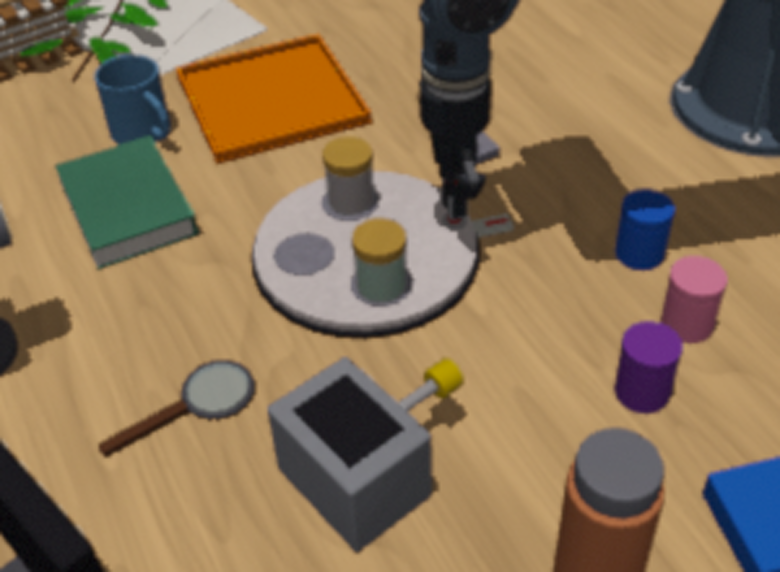

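Run:
```python
from h import *
s=manip.sense();w=cv2.imread("pics/w10.png")[:,:,::-1]
C=np.array([.574,.0037])
b,m=blobs(w,(0,150,60),(8,255,255),50);m[180:]=0;m[:110]=0
ys,xs=np.nonzero(m);P=np.array([wonz((x,y),.016,s)[:2] for x,y in zip(xs,ys)])
c=P.mean(0);u,S,V=np.linalg.svd(P-c);print(c,V[0],np.arctan2(V[0][1],V[0][0]),"ang from C",np.arctan2(*(c-C)[::-1]))
tab=np.array([wonz(p,.016,s)[:2] for p in [(306,117),(345,118),(305,195),(344,202)]]);print(tab,np.arctan2(*(tab.mean(0)-C)[::-1]))
# post base collar
print("post base",wonz((320,232),.03,s),"ball",wonz((320,304),.082,s))
t=s["tcp_pos"];
# perpendicular offset of post from line C-c
for q in [t[:2]]:
    d=c-C;d/=np.linalg.norm(d);v=q-C;print("offset",d[0]*v[1]-d[1]*v[0])
```

```text
[0.42165639 0.03649295] [ 0.97480933 -0.22303983] -0.22493175240313193 ang from C 2.9295713545667907
[[0.4033373  0.03000529]
 [0.40786488 0.04995344]
 [0.44490911 0.02060079]
 [0.45318795 0.04099154]] 2.9288222924889187
post base [0.46237093 0.02550677 0.03      ] ball [0.47040272 0.02389155 0.082     ]
offset 0.0015062634952032056
```

Emit:
{"fn": "send_rows", "kwargs": {
  "steps": [
    [[0.9,0,0.001,0,0],[0.9,0,0.001,0,0],[0.8,0,0.001,0,0],[0.7,0,0.001,0,0],[0.4,0,0.001,0,0],[0.3,0,0.001,0,0],[0.3,0,0.001,0.03,0],[0.3,0,0.001,0.06,0]]
  ]
}}

```text
t: 25.3
tcp_pos: [0.4707, 0.0255, 0.097]
tool_rot: [-0.447, 0.548, 0.448, 0.547]
force: [0.1, 0.5, 0.4]
finger_gap: 0.701
```

Emit:
{"fn": "send_rows", "kwargs": {
  "steps": [
    [[0.3,0,0,0.06,0],[0.1,0,0,0.12,0],[0,0.02,0.05,0.14,0],[0,0.04,0.1,0.14,0],[0,0.06,0.15,0.14,0],[0,0.08,0.2,0.14,0]]
  ]
}}

```text
t: 26.05
tcp_pos: [0.5514, 0.2271, 0.2368]
tool_rot: [-0.447, 0.548, 0.447, 0.548]
force: [-0.3, -0.3, -0.1]
finger_gap: 0.999
```

Run:
```python
from h import *
s=manip.sense();print(s["t"],s["tcp_pos"],s["q"].round(2))
M=R.from_quat(s["tool_rot"]).as_matrix();print("jaw yaw",np.arctan2(M[1,2],M[0,2]))
t=manip.snapshot("top");save(t,"t11",(300,150,400,270),5);cv2.imwrite("pics/t11f.png",t[:,:,::-1])
w=manip.snapshot("wrist");save(w,"w11")
for b in blobs(t,(17,140,140),(22,175,220),60)[0]: print(b,onz("top",b[0],.095))
for b in blobs(t,(0,100,50),(6,255,190),8)[0]: print("red",b)
for b in blobs(t,(120,5,80),(140,40,140),150)[0]: print("grey",b,onz("top",b[0],.02))
```

```text
26.05 [0.55138167 0.22706174 0.23681446] [ 0.2   0.48  1.5  -0.    1.16 -1.17]
jaw yaw 1.3699506806482455
([325.2, 190.2], 238, [317, 182, 18, 17]) [0.5893107  0.07612457 0.095     ]
([373.5, 202.1], 241, [365, 194, 18, 17]) [ 0.55611665 -0.06385573  0.095     ]
red ([342.0, 232.0], 31, [340, 229, 5, 7])
red ([337.3, 250.6], 12, [336, 247, 3, 8])
grey ([354.1, 178.8], 299, [344, 170, 21, 19]) [ 0.64262121 -0.01119469  0.02      ]
```

View pics/t11.png

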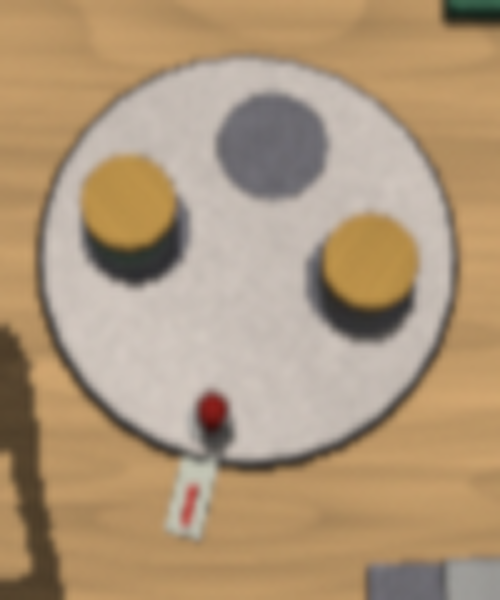

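View pics/w11.png

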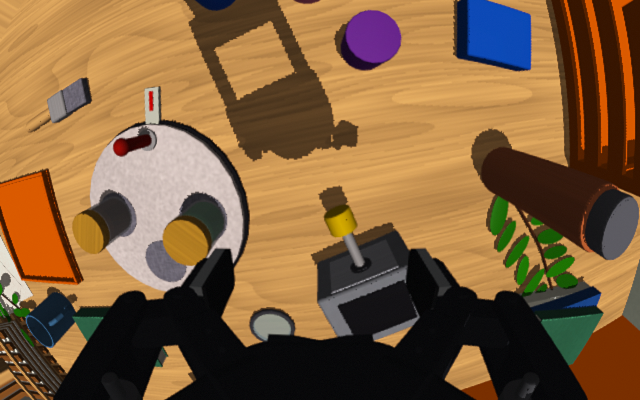

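Emit:
{"fn": "send_rows", "kwargs": {
  "grip_force": 40,
  "steps": [
    [[0,0.02,0.007,0,0.15],[0,0.04,0.014,0,0.3],[0,0.0565,0.019,0,0.42],[0,0.0565,0.019,-0.04,0.42],[0,0.0565,0.019,-0.08,0.42],[0,0.0565,0.019,-0.12,0.42],[0,0.0565,0.019,-0.16,0.42],[0,0.0565,0.019,-0.19,0.42]]
  ]
}}

```text
t: 27.15
tcp_pos: [0.6062, 0.2434, 0.0446]
tool_rot: [-0.551, 0.443, 0.552, 0.442]
force: [-0.2, -0.1, 0.1]
finger_gap: 1.001
```

Emit:
{"fn": "send_rows", "kwargs": {
  "steps": [
    [[0,0,0,-0.005,0],[0.3,0,0,-0.005,0],[0.5,0,0,-0.005,0],[0.7,0,0,-0.005,0],[0.8,0,0,-0.005,0],[0.8,0,0,-0.005,0],[0.8,0,0,-0.005,0]]
  ]
}}

```text
t: 28.02
tcp_pos: [0.6083, 0.246, 0.0437]
tool_rot: [0.552, -0.441, -0.551, -0.444]
force: [-1.3, 4.1, 6.8]
finger_gap: 0.36
```

Run:
```python
from h import *
s=manip.sense();print(s["t"],s["tcp_pos"],s["force"].round(1),s["finger_gap"])
M=R.from_quat(s["tool_rot"]).as_matrix();print("jaw yaw",np.arctan2(M[1,2],M[0,2]))
w=manip.snapshot("wrist");save(w,"w12")
```

```text
28.025 [0.60825078 0.24604124 0.043698  ] [-1.3  4.1  6.8] 0.3604671339350903
jaw yaw 1.789205864060497
```

View pics/w12.png

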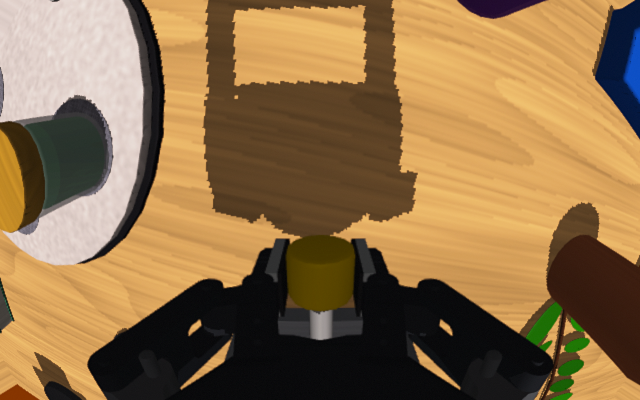

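Emit:
{"fn": "send_rows", "kwargs": {
  "steps": [
    [[0.8,0.005,0.001,0,0],[0.8,0.01,0.002,0,0],[0.8,0.015,0.0035,0,0],[0.8,0.02,0.0045,0,0],[0.8,0.0245,0.0055,0,0],[0.8,0.0265,0.006,0,0],[0.8,0.0265,0.006,0,0],[0.8,0.0265,0.006,0,0]]
  ]
}}

```text
t: 29.08
tcp_pos: [0.6324, 0.2516, 0.0437]
tool_rot: [-0.551, 0.443, 0.553, 0.442]
force: [-5.1, 2.7, 9.0]
finger_gap: 0.359
```

Run:
```python
from h import *
s=manip.sense();print(s["t"],s["tcp_pos"],s["force"].round(1),s["finger_gap"])
```

```text
29.075 [0.63241969 0.25159396 0.04367667] [-5.1  2.7  9. ] 0.3585502499356556
```

Emit:
{"fn": "send_rows", "kwargs": {
  "steps": [
    [[0.8,0.0015,0.0004,0,0],[0.8,0.002,0.0005,0,0],[0.8,0.002,0.0005,0,0]]
  ]
}}

```text
t: 29.45
tcp_pos: [0.6323, 0.2516, 0.0436]
tool_rot: [-0.55, 0.444, 0.554, 0.441]
force: [-9.0, 1.6, 12.0]
finger_gap: 0.361
```

Emit:
{"fn": "send_rows", "kwargs": {
  "steps": [
    [[0.6,0,0,0,0],[0.3,-0.001,0,0,0],[0,-0.002,0,0,0],[0,-0.002,0,0,0],[0,-0.002,0,0.04,0],[0,-0.002,0,0.08,0],[0,-0.02,-0.02,0.13,-0.15],[0,-0.04,-0.05,0.15,-0.3]]
  ]
}}

```text
t: 30.45
tcp_pos: [0.5978, 0.2012, 0.1951]
tool_rot: [-0.48, 0.519, 0.477, 0.523]
force: [0.8, 0.7, 0.6]
finger_gap: 1.002
```

Run:
```python
from h import *
s=manip.sense();print(s["t"],s["tcp_pos"],s["q"].round(2))
M=R.from_quat(s["tool_rot"]).as_matrix();print("jaw yaw",np.arctan2(M[1,2],M[0,2]))
t=manip.snapshot("top");w=manip.snapshot("wrist");save(w,"w13");sc=manip.snapshot("scene");save(sc,"s13",(160,110,460,330),2.6)
for b in blobs(t,(17,140,140),(22,175,220),60)[0]: print(b,onz("top",b[0],.095))
b,_=blobs(w,(24,180,70),(32,255,255),100);print(b,[wonz(x[0],.062,s) for x in b])
```

```text
30.45 [0.59779335 0.20121524 0.19514079] [ 0.15  0.57  1.46 -0.    1.1  -1.34]
jaw yaw 1.4865116739283684
([325.2, 190.2], 236, [317, 182, 18, 17]) [0.5893107  0.07612457 0.095     ]
([373.5, 202.1], 242, [365, 194, 18, 17]) [ 0.55611665 -0.06385573  0.095     ]
[([382.2, 223.2], 488, [368, 208, 28, 29])] [array([0.64181953, 0.25760549, 0.062     ])]
```

View pics/w13.png

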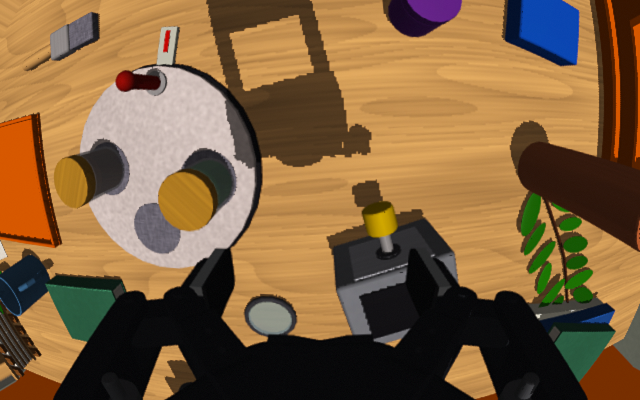

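View pics/s13.png

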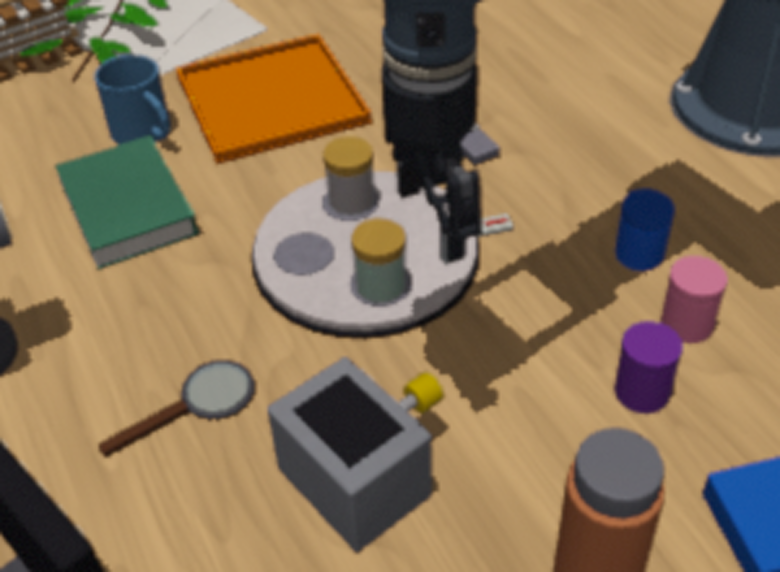

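Emit:
{"fn": "send_rows", "kwargs": {
  "grip_force": 40,
  "steps": [
    [[0,-0.002,-0.04,0,0],[0,-0.005,-0.08,0,0],[0,-0.008,-0.115,0,0],[0,-0.008,-0.127,0,0],[0,-0.008,-0.127,-0.03,0],[0,-0.008,-0.127,-0.07,0],[0,-0.008,-0.127,-0.11,0],[0,-0.008,-0.127,-0.125,0]]
  ]
}}

```text
t: 31.6
tcp_pos: [0.5866, 0.075, 0.0639]
tool_rot: [-0.478, 0.521, 0.481, 0.518]
force: [0.3, -0.3, -0.1]
finger_gap: 1.005
```

Emit:
{"fn": "send_rows", "kwargs": {
  "steps": [
    [[0,0,0,-0.012,0],[0,0,0,-0.022,0],[0,0,0,-0.022,0],[0.2,0,0,-0.022,0],[0.4,0,0,-0.022,0],[0.5,0,0,-0.022,0],[0.5,0,0,-0.022,0],[0.5,0,0,-0.022,0]]
  ]
}}

```text
t: 32.6
tcp_pos: [0.5888, 0.0741, 0.046]
tool_rot: [-0.48, 0.519, 0.479, 0.52]
force: [-1.1, 0.3, 5.8]
finger_gap: 0.645
```

Emit:
{"fn": "send_rows", "kwargs": {
  "steps": [
    [[0.5,0,0,0.02,0],[0.5,0,0,0.05,0],[0.5,0,0,0.09,0],[0.5,0,0,0.12,0],[0.5,0.002,-0.02,0.13,0],[0.5,0.004,-0.06,0.13,0],[0.5,0.006,-0.1,0.13,0],[0.5,0.008,-0.14,0.13,0]]
  ]
}}

```text
t: 33.6
tcp_pos: [0.595, -0.0684, 0.1734]
tool_rot: [-0.479, 0.521, 0.48, 0.519]
force: [-0.2, -0.0, -1.4]
finger_gap: 0.641
```

Run:
```python
from h import *
s=manip.sense();print(s["t"],s["tcp_pos"],s["q"].round(2),s["finger_gap"])
w=manip.snapshot("wrist");save(w,"w14")
t=manip.snapshot("top");save(t,"t14",(300,120,520,280),3.5)
```

```text
33.6 [ 0.59497233 -0.06836099  0.17342801] [-0.3   0.56  1.55 -0.    1.03 -1.79] 0.641085657691737
```

View pics/w14.png

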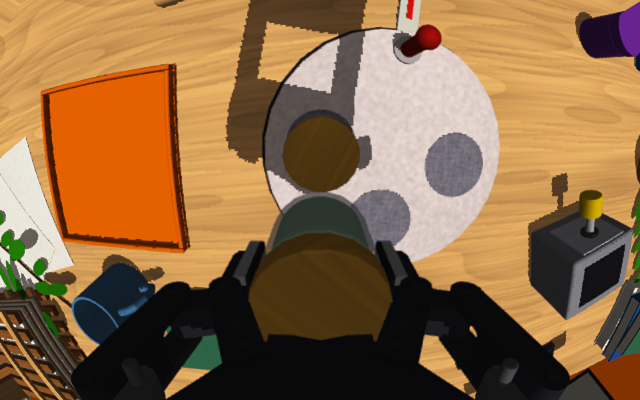

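View pics/t14.png

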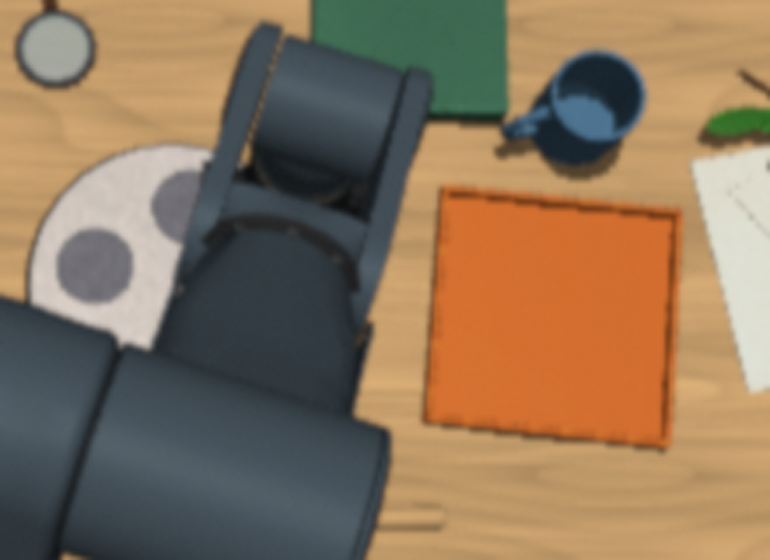

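Emit:
{"fn": "send_rows", "kwargs": {
  "steps": [
    [[0.5,0,-0.04,0,0],[0.5,0,-0.08,0,0],[0.5,0.001,-0.12,0,0],[0.5,0.002,-0.16,0,0],[0.5,0.002,-0.2,0,0],[0.5,0.003,-0.235,0,0],[0.5,0.003,-0.255,0,0],[0.5,0.003,-0.261,0,0]]
  ]
}}

```text
t: 34.7
tcp_pos: [0.5983, -0.3277, 0.1738]
tool_rot: [-0.478, 0.52, 0.48, 0.52]
force: [-0.5, 0.4, -1.3]
finger_gap: 0.646
```

Emit:
{"fn": "send_rows", "kwargs": {
  "steps": [
    [[0.5,0,0,-0.03,0],[0.5,0,0,-0.06,0],[0.5,0,0,-0.09,0],[0.5,0,0,-0.115,0],[0.5,0,0,-0.125,0],[0.5,0,0,-0.13,0],[0.5,0,0,-0.13,0]]
  ]
}}

```text
t: 35.58
tcp_pos: [0.5994, -0.3269, 0.0454]
tool_rot: [-0.48, 0.52, 0.479, 0.52]
force: [1.1, -0.4, -1.1]
finger_gap: 0.647
```

Run:
```python
from h import *
s=manip.sense();print(s["t"],s["tcp_pos"],s["q"].round(2),s["finger_gap"],s["force"])
w=manip.snapshot("wrist");save(w,"w15")
```

```text
35.575 [ 0.59944381 -0.32690504  0.04537628] [-0.66  0.83  1.4   0.    0.91 -2.15] 0.6471124748950814 [ 1.06988809 -0.35481479 -1.09864368]
```

View pics/w15.png

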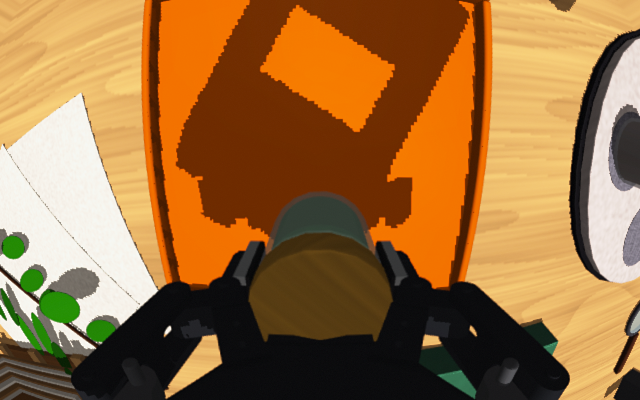

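Emit:
{"fn": "send_rows", "kwargs": {
  "steps": [
    [[0.5,0,0,-0.008,0],[0.5,0,0,-0.012,0],[0.5,0,0,-0.0135,0],[0.5,0,0,-0.0135,0],[0.3,0,0,-0.0135,0],[0.15,0,0,-0.0135,0],[0,0,0,-0.0135,0],[0,0,0,-0.0135,0]]
  ]
}}

```text
t: 36.62
tcp_pos: [0.599, -0.3271, 0.0312]
tool_rot: [-0.479, 0.52, 0.479, 0.52]
force: [0.2, -0.3, 0.8]
finger_gap: 1.001
```

Emit:
{"fn": "send_rows", "kwargs": {
  "steps": [
    [[0,0,0,0.03,0],[0,0,0,0.07,0],[0,0,0,0.12,0],[0,0,0.02,0.15,0],[0,-0.01,0.06,0.16,0],[0,-0.02,0.11,0.16,0],[0,-0.03,0.16,0.16,0],[0,-0.04,0.21,0.16,0]]
  ]
}}

```text
t: 37.62
tcp_pos: [0.5586, -0.1156, 0.1915]
tool_rot: [-0.479, 0.52, 0.479, 0.52]
force: [0.1, 0.4, 0.3]
finger_gap: 0.999
```

Run:
```python
from h import *
s=manip.sense();print(s["t"],s["tcp_pos"],s["q"].round(2),s["finger_gap"],s["force"])
w=manip.snapshot("wrist");save(w,"w16");sc=manip.snapshot("scene");save(sc,"s16",(160,110,460,330),2.6)
t=manip.snapshot("top")
print(wproj((.556,-.064,.095),s))
for b in blobs(t,(17,140,140),(22,175,220),40)[0]: print("top",b,onz("top",b[0],.095),onz("top",b[0],.081))
for b in blobs(sc,(15,140,100),(24,255,255),60)[0]: print(b, onz("scene",b[0],.095),onz("scene",b[0],.081))
```

```text
37.625 [ 0.55858981 -0.11558547  0.19149667] [-0.4   0.5   1.61  0.    1.02 -1.89] 0.9989871775922655 [0.12428626 0.36456047 0.31982051]
[384.00747063 188.53877563]
top ([463.0, 189.4], 259, [454, 181, 19, 18]) [ 0.59726621 -0.322669    0.095     ] [ 0.60039664 -0.3263597   0.081     ]
([265.1, 146.4], 1677, [228, 122, 75, 50]) [ 0.5864368  -0.20471591  0.095     ] [ 0.58008687 -0.22399367  0.081     ]
([291.4, 169.4], 136, [284, 163, 19, 12]) [ 0.56406169 -0.0602782   0.095     ] [ 0.55727397 -0.07672992  0.081     ]
([553.3, 363.0], 10252, [442, 265, 198, 135]) [0.38963615 0.68611408 0.095     ] [0.37943566 0.68426613 0.081     ]
```

View pics/w16.png

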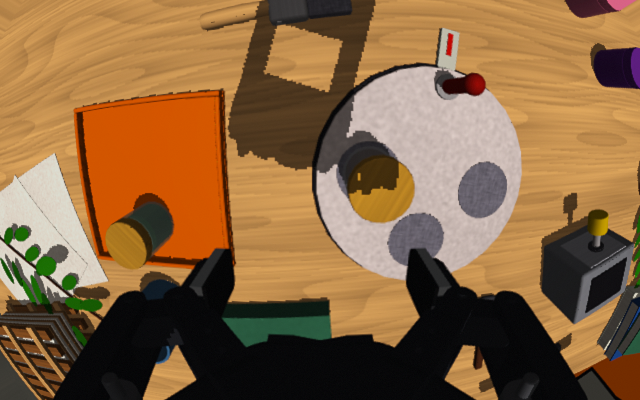

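View pics/s16.png

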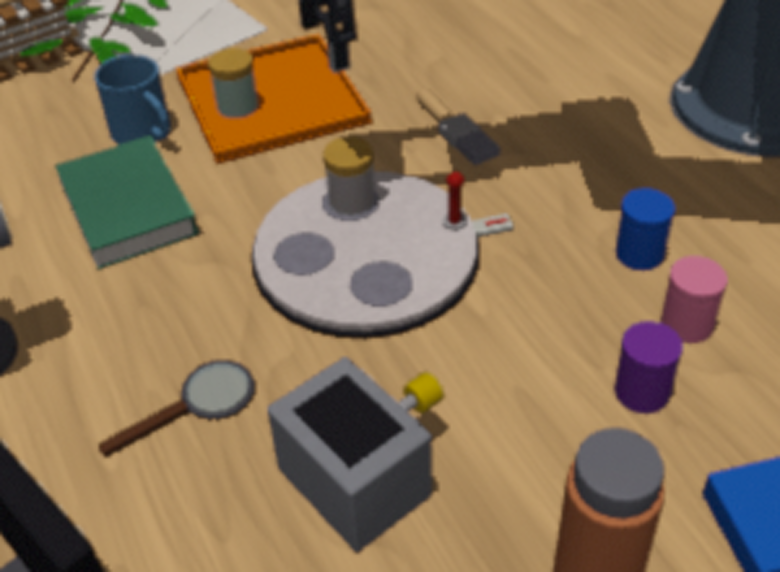

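Emit:
{"fn": "send_rows", "kwargs": {
  "steps": [
    [[0,-0.001,0.03,0,0],[0,-0.001,0.051,0,0],[0,-0.001,0.051,-0.01,0],[0,-0.001,0.051,-0.04,0],[0,-0.001,0.051,-0.07,0],[0,-0.001,0.051,-0.1,0],[0,-0.001,0.051,-0.125,0],[0,-0.001,0.051,-0.14,0]]
  ]
}}

```text
t: 38.78
tcp_pos: [0.5575, -0.067, 0.0493]
tool_rot: [-0.479, 0.52, 0.48, 0.52]
force: [0.1, -0.2, -0.3]
finger_gap: 1.002
```

Emit:
{"fn": "send_rows", "kwargs": {
  "steps": [
    [[0,0,0,-0.005,0],[0,0,0,-0.005,0],[0.2,0,0,-0.005,0],[0.4,0,0,-0.005,0],[0.5,0,0,-0.005,0],[0.5,0,0,-0.005,0],[0.5,0,0,-0.005,0],[0.5,0,0,-0.005,0]]
  ]
}}

```text
t: 39.78
tcp_pos: [0.5587, -0.0661, 0.0474]
tool_rot: [-0.48, 0.519, 0.479, 0.52]
force: [0.0, 0.8, 6.6]
finger_gap: 0.644
```

Emit:
{"fn": "send_rows", "kwargs": {
  "steps": [
    [[0.5,0,0,0.02,0],[0.5,0,0,0.05,0],[0.5,0,0,0.08,0],[0.5,0,0,0.1,0],[0.5,-0.005,-0.02,0.11,0],[0.5,-0.015,-0.06,0.11,0],[0.5,-0.025,-0.1,0.11,0],[0.5,-0.035,-0.14,0.11,0]]
  ]
}}

```text
t: 40.78
tcp_pos: [0.5216, -0.208, 0.1557]
tool_rot: [-0.479, 0.52, 0.48, 0.52]
force: [1.6, -0.3, -1.9]
finger_gap: 0.648
```

Emit:
{"fn": "send_rows", "kwargs": {
  "steps": [
    [[0.5,-0.006,-0.04,0,0],[0.5,-0.012,-0.075,0,0],[0.5,-0.018,-0.1,0,0],[0.5,-0.019,-0.112,0,0],[0.5,-0.019,-0.112,-0.02,0],[0.5,-0.019,-0.112,-0.05,0],[0.5,-0.019,-0.112,-0.08,0],[0.5,-0.019,-0.112,-0.1,0]]
  ]
}}

```text
t: 41.78
tcp_pos: [0.503, -0.3171, 0.0545]
tool_rot: [-0.478, 0.52, 0.481, 0.52]
force: [1.0, 1.0, -1.7]
finger_gap: 0.648
```

Run:
```python
from h import *
s=manip.sense();print(s["t"],s["tcp_pos"],s["q"].round(2),s["finger_gap"],s["force"])
w=manip.snapshot("wrist");save(w,"w17");sc=manip.snapshot("scene");save(sc,"s17",(160,110,460,330),2.6)
```

```text
41.775 [ 0.50303538 -0.31708466  0.05447876] [-0.75  0.73  1.64  0.    0.78 -2.24] 0.6476258192909042 [ 1.00757089  0.95497056 -1.69504923]
```

View pics/w17.png

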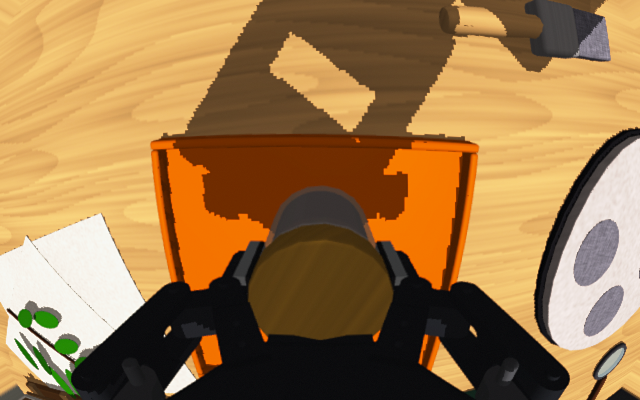

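View pics/s17.png

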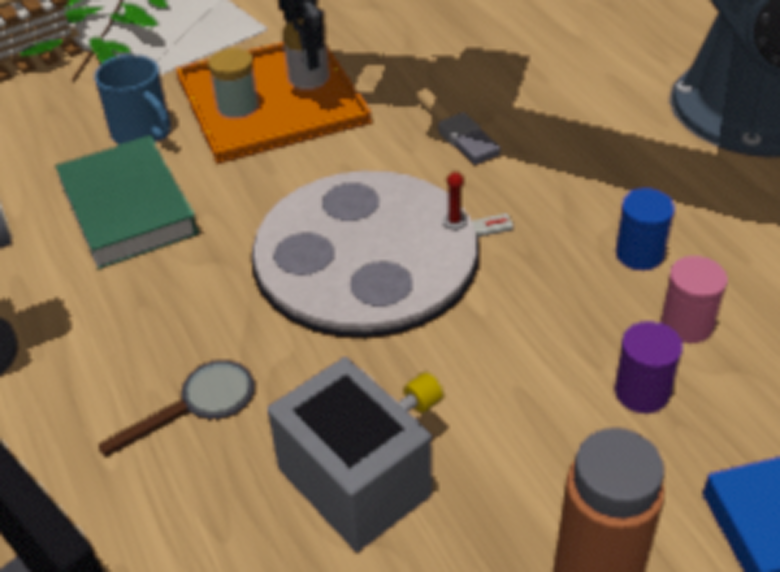

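Emit:
{"fn": "send_rows", "kwargs": {
  "steps": [
    [[0.5,0,0,-0.01,0],[0.5,0,0,-0.018,0],[0.5,0,0,-0.0215,0],[0.5,0,0,-0.022,0],[0.3,0,0,-0.022,0],[0.15,0,0,-0.022,0],[0,0,0,-0.022,0],[0,0,0,-0.022,0]]
  ]
}}

```text
t: 42.88
tcp_pos: [0.5041, -0.3181, 0.0345]
tool_rot: [-0.48, 0.52, 0.479, 0.52]
force: [0.1, -0.9, -0.3]
finger_gap: 1.002
```

Emit:
{"fn": "send_rows", "kwargs": {
  "steps": [
    [[0,0,0,0.03,0],[0,0,0,0.07,0],[0,0,0,0.12,0],[0,0,0.02,0.17,0],[0,0,0.06,0.19,0],[0,0,0.11,0.19,0],[0,0,0.16,0.19,0],[0,0,0.2,0.19,0]]
  ]
}}

```text
t: 43.88
tcp_pos: [0.5035, -0.1161, 0.2246]
tool_rot: [-0.479, 0.52, 0.48, 0.52]
force: [0.4, -0.2, 0.1]
finger_gap: 1.002
```

Emit:
{"fn": "send_rows", "kwargs": {
  "steps": [
    [[0,0,0,0,0],[0,0,0,0,0],[0,0,0,0,0],[0,0,0,0,0]]
  ]
}}

```text
t: 44.38
tcp_pos: [0.5041, -0.1191, 0.2242]
tool_rot: [-0.479, 0.52, 0.479, 0.52]
force: [0.2, 0.9, 0.4]
finger_gap: 1.0
```

Run:
```python
from h import *
s=manip.sense();print(s["t"],s["tcp_pos"],s["force"].round(1))
w=manip.snapshot("wrist");save(w,"w18");sc=manip.snapshot("scene");save(sc,"s18",(80,80,480,360),2)
t=manip.snapshot("top");save(t,"t18")
for b in blobs(t,(17,140,140),(22,175,220),40)[0]: print("top",b,onz("top",b[0],.081))
```

```text
44.375 [ 0.5041275  -0.11914254  0.22422634] [0.2 0.9 0.4]
top ([463.0, 189.3], 258, [454, 181, 19, 18]) [ 0.60069586 -0.32636966  0.081     ]
top ([460.9, 222.3], 265, [452, 214, 19, 18]) [ 0.50302183 -0.31707475  0.081     ]
```

View pics/s18.png

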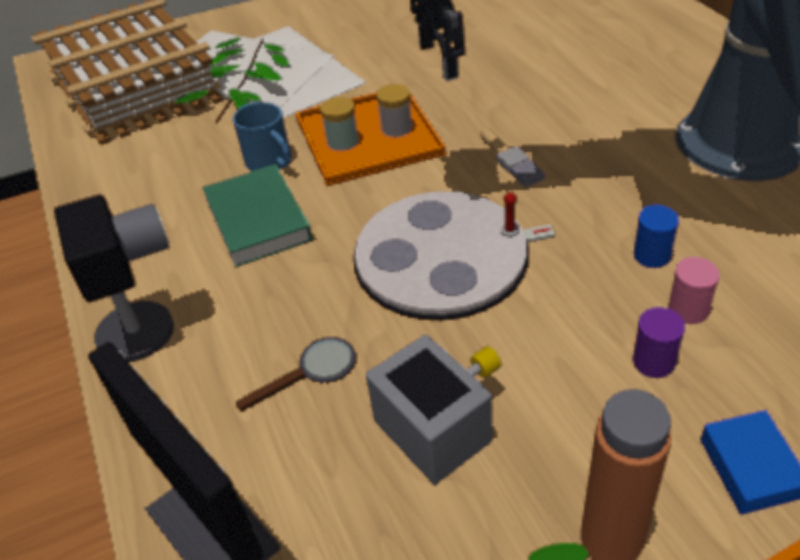

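View pics/t18.png

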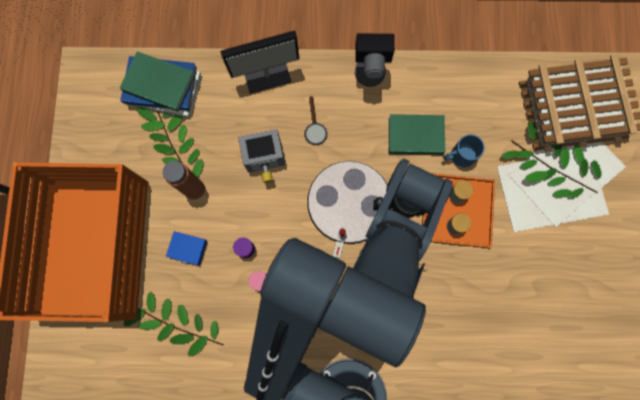

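View pics/w18.png

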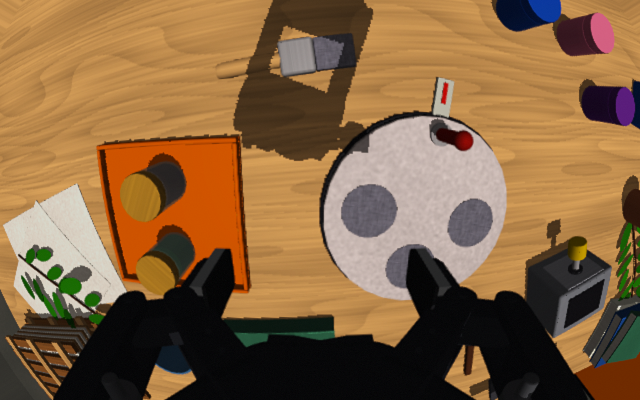

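Both jars are standing upright in the tray. The post is at the mark, the knob is home, and the other objects haven't moved. I'm handing the job in now.

```bash
python3 -c "
from station import manip
print(manip.sign_off())"
```

```text
the job is handed in; nothing more can be done
None
```

The job is done and handed in at about 44 s. Only two seed jars were on the table: the green-seeded jar C and a second brass-lidded one, probably the dark-brown jar B. I saw no third in any view.

- **Photographing:** I stood both jars on opposite grey circles of the platter and pulled the knob out 25 mm, where it met a stop. I then turned the platter by its post to the index mark. The top view put the post and the mark both at about 2.93 rad. It stood there untouched for more than 3 s before I went on.
- **Afterwards:** I pushed the knob back 25 mm until it pressed firmly on its stop, then moved both jars into the tray.

**Last checks:** The final pictures showed:
- both jars upright in the tray, at about (0.601, -0.326) and (0.503, -0.317)
- the post still at the mark
- the knob home
- the look-alikes and bystanders where they were

**Disagreements and limits:**
- Single estimates of the mark's angle ranged from 2.917 to 2.942 rad, so the alignment is good to about 0.015 rad.
- One wrist-camera estimate of the knob's centre after pushing was about 1 cm off. The measured travel and the force at the stop both say it is fully home.
- No lamp light could be clearly seen, so "lamp on" rests on the knob's travel and its stop.
- I saw no jar knocked aside during the run.

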